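# Bring the pump shaft's keyway to the top and fit its key

### The job

The pump's impeller goes back on next, so its key must be fitted. The belt pulley turns the shaft freely under a light fingertip: bring the keyway, now hidden underneath, round until it faces straight up and stays there with nothing touching it, then lay the key that fits (the larger of the two) in it and press it gently down until it sits flat on the bottom. Never load the shaft, the pulley or the key in the keyway with more than 20 N, as the new bearings and seal are delicate, and leave the small key, the elbow, the spanner and the impeller where they lie.

Things in the scene. Friction and masses are not known exactly. Their poses are not given: they have to be found in the camera images.
- frame: Cast bearing frame, bolted down; origin under its middle, at bench height. y is along the level shaft, towards the pulley end; z up. Base 170 (x) by 130 (y) mm; bearing housing 92 mm in diameter, from y -58 to +58 mm, axis 120 mm up. At y 58 to 61 mm stands a round guard plate, 210 mm in diameter, about the shaft's axis; the bare shaft with the keyway sticks out at the -y end.
- pulley_axis (a point): Middle of the belt pulley: on the shaft's axis, 120 mm above the bench, at y = 95 mm of the frame; does not turn; axes as the frame's. An aluminium disc, 180 mm in diameter, 50 mm wide (y), finely ribbed rim, closed faces. Worn, it runs out of true: as it turns, the rim's top goes between about 87 and 93 mm above this point. The guard plate, 9 mm behind it (-y) and 12 to 18 mm higher, leaves no room to pinch the rim across.
- rotor: Steel shaft with the pulley, turning as one. Origin on the axis, 120 mm above the frame's origin; y along the shaft as the frame's; z points from the axis out through the keyway (straight up = keyway on top). No end stops; drag 0.12 N m, inertia about 0.009 kg m2: stays where it is left, but jerky or too light strokes (under about 4 N) slip. A dark key block in the shaft end at the pulley's outer face is in line with the keyway.
- keyway (a point): Middle of the keyway's floor; turns with the shaft. A slot with closed ends in the bare 42 mm shaft: 56 mm long (y), 13.8 mm wide (x), sides 4.8 mm high, floor 6 mm below the shaft's crown. It is at y = -123 mm of the rotor, 15 mm from the axis; z points out of the slot. When on top the floor is 135 mm, the crown 141 mm above the bench. The shaft ends 42 mm further towards -y, then a thin threaded stub.
- key_mid (a point): Centre of the larger key, to be fitted: plain steel bar 50 mm long (y), 12 mm wide (x), 10 mm high (z), 46 g, lying on the bench. Seated, its centre is 5 mm above the keyway's floor and it stands about 4 mm proud of the shaft.
- small_key_mid (a point): Centre of another key, too small for this keyway, which stays where it is: steel bar 30 mm long (y), 8 mm wide (x), 8 mm high, lying on the bench.
- impeller: Bronze pump impeller lying flat on the bench, 150 mm in diameter, 52 mm high; origin at the middle of its underside. Stays where it is.
- elbow: Brass pipe elbow with two hexagon nuts, about 60 by 60 mm and 43 mm high; origin on its underside. Stays where it is.
- spanner: Steel spanner 190 mm long lying on the bench; origin on its underside. Stays where it is.
Things that resemble listed ones, but are neither listed nor needed, are in the scene too. Leave any blue or purple look-alike of the part that bears key_mid alone.

How it is judged:
By the outcome, as a careful person would: the job done as asked, in the order asked, and still so for the second after the job is handed in, with the robot touching nothing.
It also fails if it takes over 72 s, if anything falls off the work surface, if the arm or the gripper's body presses on something with over 40 N, if the wrist force passes 120 N, or if a joint passes its speed limit or range.

### The arm

A 6-joint arm with a two-finger parallel gripper is mounted at the origin on the work surface. World frame = base frame: x ahead of the robot, y to its left, z up, the work surface at z = 0. Lengths are in m, angles in rad, forces in N, time in s.
With the tool pointing down it reaches from about 0.35 to 0.925 m from the base axis. Payload 6.4 kg.
Tool frame: the origin (TCP) lies between the finger pads; the fingertips stand 25 mm ahead of it and the grasp point (between the pads) lies 6 mm ahead of it; z points along the fingers, y is the direction in which the jaws open and shut (so a half turn about z gives the same grasp; the last joint's range is limited). The gripper opens to 85 mm and grips with 20 to 120 N. Pads are 22 mm wide; open, the fingers measure 114 mm over their backs; the gripper's body (76 mm by 85 mm) begins 54 mm behind the grasp point. The pads swing forward as they close: fully open they stand 13 mm farther back than shut.
Start: joints at [1.142, 0.245, 1.558, -0, 1.339, -0.174], TCP at [0.164, 0.629, 0.256] pointing down, gripper open.
Joint ranges: [-3.13, 3.13], [-1.02, 2.26], [0.13, 2.54], [-0.95, 4.09], [0.21, 2.88], [-2.74, 2.74]. Speed limits (rad/s): [2.57, 2.57, 3.14, 3.14, 3.14, 3.14].

### API

Orientations are given as a rotation vector (axis times angle).
In Python, from cell import * gives the robot as it stands.
- The arm moves only by the tool apply_moves, never from a script. Its argument "plan" is one flat list of numbers, 5 for each row, row after row: the shift along the tool's x, y, z in m, then the turn about the tool's z in degrees, then the opening, from 0 (shut) to 1 (fully open). In form: [dx, dy, dz, twist, fingers, dx, dy, dz, twist, fingers, ...]. A call has 1 to 20 rows; each row is the pose to reach, as a shift and turn from the pose commanded when the call began, along the tool's axes at that moment; what a row does not reach only later rows make up. A row lasts 1/10 s, in which the tool goes at most 50 mm and 8.59 degrees, less where a joint would pass 70% of its speed; a pose out of reach is approached as far as the arm can. A call with a gripper value outside its range is refused whole. The fingers move at their own pace and stop on an object; "grip_force" is the grip in N (left out, the last holds). Time passes only in rows, so rows that repeat a pose let the fingers close. It gives the time, the measured TCP pose, the force and the opening at its end, in the units of the state.
- state(): the state, without advancing time (a new reading comes with each control period).
- snapshot(name): name is "side" or "top" or "wrist"; returns (picture, depth): 480x640x3 uint8, blue, green, red; 480x640 float32, m along the optical axis (not along the pixel's ray), 0 where there is no reading.
- camera_info(name): a dict with "fx", "fy", "cx", "cy" (pixels), "k1" (the pictures are not rectified: a ray, as slopes to the right and down, at radius r is drawn at 1 + k1 r^2 times it, then the intrinsics apply), "world_from_camera" (4x4, takes a point from camera to world coordinates); the wrist camera has in their place "tool_from_camera" (4x4, takes a point from camera to tool coordinates, whose origin is the TCP and whose axes are the flange's). Camera axes: x right, y down, z forward; pixel columns grow to the right and rows downward; lengths in m; the calibration is good to about 2 mm. A picture is of the moment at which its call begins: read the wrist's pose just before it. camera_info takes no time and is no camera call.
- sign_off(): hands the job in, once; it reports no verdict.
The state is a dict: "clock": time; "q": joint angles; "qvel": joint speeds; "tau": joint torques, N m; "position": TCP position; "orientation": TCP orientation; "wrist_force": force on the tool from outside, world axes, zero at the start; "moment": the same for the moment, N m; "finger_gap": finger opening in m.
Only numpy, scipy, OpenCV 4.12 (cv2) and the standard library are available. Lean on these libraries where they do the work, as an engineer would, in place of code of your own. Each camera call takes 0.05 s, during which the arm holds its last target.

## Working session

There is one attempt and no reset: what is moved stays moved. The work goes in short steps, Python scripts to look and compute and a tool call to move; the robot and the scene stay as the last step left them, time stands still between calls to the robot, and variables do not carry over. Pictures are saved under pics/ and viewed, and the job is handed in when it is done.

Besides the shell and the picture viewer there is one more tool, called after ">>>" by a JSON object that holds its "op" and its "data". apply_moves: Moves the arm, as the interface text tells. Its arguments: {"type":"object","properties":{"plan":{"type":"array"},"grip_force":{"type":"number"}},"required":["plan"]}

```bash
ls; mkdir -p pics; cat > h.py <<'E'
from cell import *
import numpy as np, cv2
from scipy.spatial.transform import Rotation as R
def ray(ci,u,v):
    x=(u-ci['cx'])/ci['fx'];y=(v-ci['cy'])/ci['fy']
    xx,yy=x,y
    for _ in range(20):
        s=1+ci['k1']*(xx*xx+yy*yy); xx,yy=x/s,y/s
    return np.array([xx,yy,1.0])
def T_of(name,st=None):
    ci=camera_info(name)
    if name!='wrist': return ci,np.array(ci['world_from_camera'])
    T=np.eye(4);T[:3,:3]=R.from_rotvec(st['orientation']).as_matrix();T[:3,3]=st['position']
    return ci,T@np.array(ci['tool_from_camera'])
def onplane(ci,T,u,v,z):
    d=T[:3,:3]@ray(ci,u,v);o=T[:3,3]
    return o+d*(z-o[2])/d[2]
def bydepth(ci,T,u,v,dep):
    return (T@np.append(ray(ci,u,v)*dep,1))[:3]
def proj(ci,T,p):
    c=np.linalg.inv(T)@np.append(p,1);x,y=c[0]/c[2],c[1]/c[2];s=1+ci['k1']*(x*x+y*y)
    return ci['cx']+ci['fx']*x*s,ci['cy']+ci['fy']*y*s
E
python3 - <<'E'
from h import *
st=state();print(st)
for n in ('side','top','wrist'):
    p,d=snapshot(n);cv2.imwrite(f'pics/{n}0.png',p);np.save(f'pics/{n}0.npy',d);print(n,camera_info(n))
np.save('pics/st0.npy',st,allow_pickle=True)
E
```

```text
pics
{'clock': 0.0, 'q': array([ 1.14191012e+00,  2.45819858e-01,  1.55900646e+00,  4.35611474e-05,
        1.33876785e+00, -1.74083217e-01]), 'qvel': array([ 0.00071671, -0.00035981, -0.0011173 , -0.0012012 , -0.00102286,
        0.00112564]), 'tau': array([-6.92291997e-04, -4.29520583e+01, -3.26125216e+01, -1.93827773e-04,
        5.42198381e-03, -1.64196115e-05]), 'position': array([0.16359011, 0.62853977, 0.25518067]), 'orientation': array([-3.99096585e-01, -3.11549824e+00,  2.98179230e-03]), 'wrist_force': array([-0.60752116,  0.4685399 ,  0.11532224]), 'moment': array([ 0.04214784, -0.00223185, -0.00173955]), 'finger_gap': 0.08554061911496103}
side {'fx': 458.62254235152784, 'fy': 458.62254235152784, 'cx': 319.3707109725158, 'cy': 239.1663382661356, 'k1': -0.0999808990416246, 'world_from_camera': array([[ 0.95804086, -0.1735492 ,  0.22811925,  0.36189667],
       [-0.28633613, -0.54334287,  0.78917055, -0.70996742],
       [-0.01301295, -0.82137641, -0.57023807,  0.66639065],
       [ 0.        ,  0.        ,  0.        ,  1.        ]])}
top {'fx': 560.9779630640678, 'fy': 560.
[... 160 characters left out ...]
5,  0.40920468],
       [-0.9996295 , -0.02670695, -0.00525441,  0.03451706],
       [ 0.00901319, -0.14263619, -0.98973415,  1.38629283],
       [ 0.        ,  0.        ,  0.        ,  1.        ]])}
wrist {'fx': 353.9987709526539, 'fy': 353.9987709526539, 'cx': 316.0656185638562, 'cy': 241.87718403942918, 'k1': -0.007543935388449338, 'tool_from_camera': array([[ 6.53938251e-04, -9.61177883e-01, -2.75928702e-01,
         7.01077511e-02],
       [ 9.99999722e-01,  7.27218602e-04, -1.63260898e-04,
        -4.41932516e-04],
       [ 3.57583249e-04, -2.75928519e-01,  9.61178092e-01,
        -1.17640434e-01],
       [ 0.00000000e+00,  0.00000000e+00,  0.00000000e+00,
         1.00000000e+00]])}
```

View pics/side0.png

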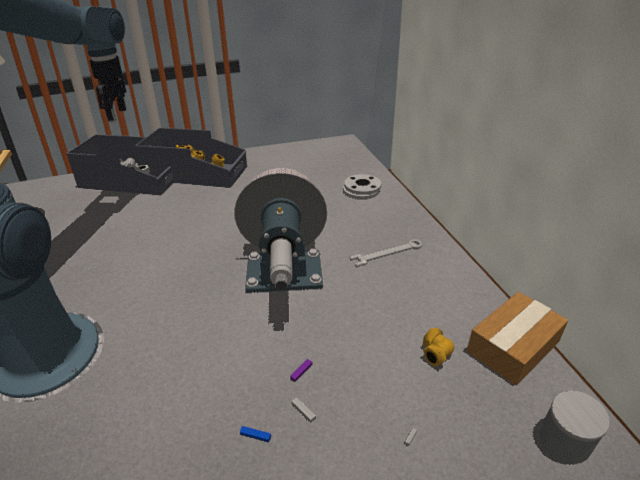

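View pics/top0.png

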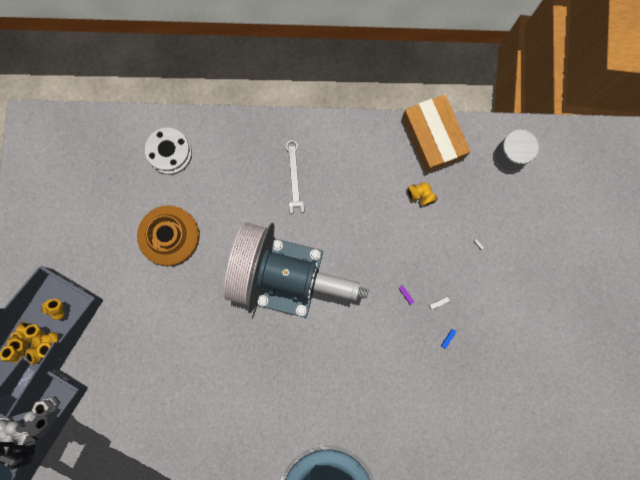

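View pics/wrist0.png

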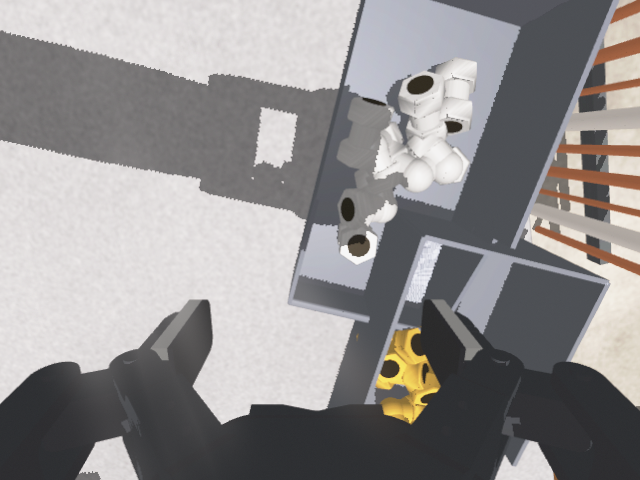

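The large plain key could be confused with these:
- purple bar: top (406,295)
- blue bar: top (448,338)
- small grey key: top (478,244)
- longer light-grey bar: top (440,303), side (303,409). By the description this is the one I want.

Next I'll measure.

```bash
python3 - <<'E'
from h import *
p=cv2.imread('pics/top0.png');d=np.load('pics/top0.npy');ci,T=T_of('top')
# cloud
vv,uu=np.mgrid[0:480,0:640]
def cloud(d,ci,T,step=1):
    x=(uu-ci['cx'])/ci['fx'];y=(vv-ci['cy'])/ci['fy'];s=1+ci['k1']*(x*x+y*y);x=x/s;y=y/s
    P=np.stack([x*d,y*d,d],-1);return P@T[:3,:3].T+T[:3,3]
C=cloud(d,ci,T);np.save('pics/topC.npy',C)
print('bench z',np.median(C[380:420,400:500,2]))
# shaft
for u0,v0,n in [(245,265,'pulley'),(290,272,'housing'),(335,285,'shaft'),(363,293,'stub'),(279,245,'b1'),(316,255,'b2'),(301,311,'b3'),(263,300,'b4'),(440,303,'key'),(478,244,'small'),(268,240,'guard')]:
    print(n,C[v0,u0].round(4))
# bolts: bright blobs in box
hsv=cv2.cvtColor(p,cv2.COLOR_BGR2HSV)
def blobs(m,lo=5):
    n,l,s,c=cv2.connectedComponentsWithStats(m.astype(np.uint8))
    return [(s[i],c[i]) for i in range(1,n) if s[i,4]>=lo]
m=np.zeros((480,640),bool);m[235:325,255:325]=True
m&=(hsv[...,2]>150)&(hsv[...,1]<40)
for s,c in blobs(m):print(s,c.round(1),C[int(c[1]),int(c[0])].round(4))
# shaft pts
sel=(uu>316)&(uu<362)&(vv>265)&(vv<310)&(C[...,2]>0.11)
S=C[sel];print(len(S),S[:,2].max())
xy=S[:,:2];c=xy.mean(0);_,_,V=np.linalg.svd(xy-c);print('shaft c',c,'dir',V[0],np.degrees(np.arctan2(V[0,1],V[0,0])))
cv2.imwrite('pics/topcrop.png',cv2.resize(p[220:330,210:470],None,fx=3,fy=3,interpolation=cv2.INTER_CUBIC))
q=cv2.imread('pics/side0.png')
cv2.imwrite('pics/sidecrop.png',cv2.resize(q[160:460,220:460],None,fx=2,fy=2,interpolation=cv2.INTER_CUBIC))
E
```

```text
bench z -0.0005715680109766863
pulley [0.5196 0.1904 0.2034]
housing [0.5107 0.097  0.1625]
shaft [ 0.4861 -0.0025  0.144 ]
stub [ 0.4707 -0.0658  0.1313]
b1 [0.5889 0.1339 0.0149]
b2 [0.5656 0.042  0.0229]
b3 [0.4289 0.0745 0.0198]
b4 [0.4527 0.1665 0.0273]
key [ 0.4571 -0.2634  0.0133]
small [ 0.6059 -0.3604  0.0058]
guard [0.584  0.1504 0.134 ]
[255 235   7  18  63] [256.7 240.9] [0.5748 0.1705 0.1946]
[273 235  52  38 725] [304.7 244.9] [ 0.5951  0.0728 -0.0007]
[255 261   2   5   5] [255.4 263. ] [0.5302 0.1763 0.1438]
[282 269   7   7  27] [285.4 272.2] [0.5094 0.1071 0.1753]
[315 274  10  16 134] [319.9 281.4] [0.4945 0.0331 0.137 ]
[311 279   3   6   9] [311.8 281.6] [0.4937 0.0508 0.1417]
[258 295  11  11  90] [262.7 300.4] [0.4528 0.1693 0.0236]
[ 255  299   70   26 1013] [292.1 316. ] [ 0.4165  0.0968 -0.0027]
[295 304  12  12 103] [300.7 309.9] [0.4336 0.077  0.0236]
844 1.3862928269294
shaft c [ 0.48379568 -0.00901704] dir [-0.20505873 -0.97874967] -101.83293722606568
```

View pics/topcrop.png

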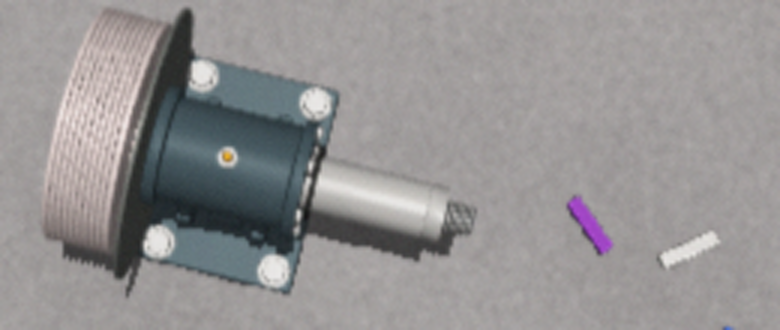

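View pics/sidecrop.png

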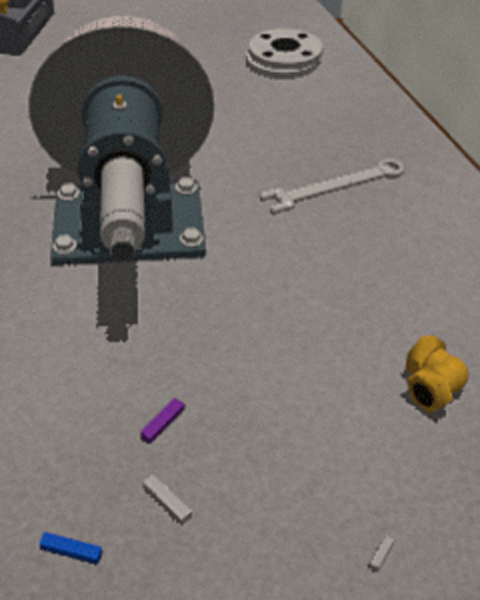

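The top view shows the frame with its bolts at about (278,245), (315,254), (301,310) and (262,300). The shaft runs to the stub at (365,293), and the large plain key is at (440,303). The close crop confirms it is grey and clearly longer than the small one.

```bash
python3 - <<'E'
from h import *
ci,T=T_of('top')
B=np.array([onplane(ci,T,u,v,0.023) for u,v in [(277.5,245),(315,254.5),(300.7,309.9),(262.7,300.4)]])
print(B.round(4),B.mean(0).round(4))
cs,Ts=T_of('side')
B2=np.array([onplane(cs,Ts,u,v,0.023) for u,v in [(220+186/2,160+184/2),(220+190/2,160+236/2),(220+64/2,160+242/2),(220+67/2,160+190/2)]])
print(B2.round(4),B2.mean(0).round(4))
for b in(B,B2):
    d1=(b[0]-b[1]+b[3]-b[2])[:2];d2=(b[0]-b[3]+b[1]-b[2])[:2];print(np.degrees(np.arctan2(d1[1],d1[0])),np.degrees(np.arctan2(d2[1],d2[0])))
# shaft edges in top image: threshold rows
p=cv2.imread('pics/top0.png');q=cv2.imread('pics/side0.png')
hsv=cv2.cvtColor(p,cv2.COLOR_BGR2HSV)
C=np.load('pics/topC.npy')
uu,vv=np.meshgrid(np.arange(640),np.arange(480))
sel=(uu>322)&(uu<354)&(vv>262)&(vv<312)&(C[...,2]>0.11)&(C[...,2]<0.16)
S=C[sel];print('shaft z pct',np.percentile(S[:,2],[50,90,99]))
c=S[:,:2].mean(0);_,_,V=np.linalg.svd(S[:,:2]-c);print(c,V[0])
sel=(uu>225)&(uu<262)&(vv>220)&(vv<312)&(C[...,2]>0.18)&(C[...,2]<0.23)
S=C[sel];print('pulley',S.mean(0),np.percentile(S[:,2],[50,90,99]))
# fit circle: project onto frame x
yaw=np.radians(-11.8);ex=np.array([np.cos(yaw),np.sin(yaw)]);X=S[:,:2]@ex
A=np.c_[X,S[:,2],np.ones(len(X))];s,*_=np.linalg.lstsq(A,-(X**2+S[:,2]**2),rcond=None);print('fit x',-s[0]/2,'z',-s[1]/2,'r',np.sqrt((s[0]/2)**2+(s[1]/2)**2-s[2]))
# keys
for nm,im,(cc,TT),z in(('top',p,(ci,T),.01),('side',q,(cs,Ts),.01)):
    h=cv2.cvtColor(im,cv2.COLOR_BGR2HSV)
    for k,(u,v,zz) in {'top':{'big':(440,303,.01),'small':(478,244,.008)},'side':{'big':(303,409,.01),'small':(411,436,.008)}}[nm].items():
        m=np.zeros((480,640),np.uint8);m[v-16:v+17,u-18:u+19]=1
        m&=((h[...,2]>175)&(h[...,1]<60)).astype(np.uint8)
        n,l,s,c=cv2.connectedComponentsWithStats(m);i=1+np.argmax(s[1:,4])
        ys,xs=np.nonzero(l==i);P=np.array([onplane(cc,TT,a,b,zz) for a,b in zip(xs,ys)])[:,:2].astype(np.float32)
        r=cv2.minAreaRect(P*1000);print(nm,k,s[i],c[i].round(1),r)
E
```

```text
[[0.5877 0.1369 0.023 ]
 [0.5668 0.0445 0.023 ]
 [0.4315 0.0752 0.023 ]
 [0.4519 0.1676 0.023 ]] [0.5095 0.1061 0.023 ]
[[0.5897 0.134  0.023 ]
 [0.5673 0.0402 0.023 ]
 [0.433  0.0716 0.023 ]
 [0.4527 0.165  0.023 ]] [0.5107 0.1027 0.023 ]
77.39901938440626 -12.773215958857664
77.34621940107313 -12.94747252874739
shaft z pct [0.13746489 0.14195052 0.14481403]
[ 0.48447527 -0.00959959] [-0.3342766  -0.94247502]
pulley [0.52830054 0.19497276 0.19994276] [0.20137694 0.20868153 0.22384928]
fit x 0.47839193442482325 z 0.14647162603430203 r 0.06515694531704916
top big [430 297  20  13 100] [439.7 302.7] ((457.63922119140625, -263.23468017578125), (12.599508285522461, 47.745906829833984), 25.798194885253906)
top small [475 239   9  11  35] [479.2 243.8] ((606.2655029296875, -361.6542663574219), (29.497970581054688, 7.21882438659668), 45.15413284301758)Traceback (most recent call last):
  File "<stdin>", line 29, in <module>
    return _wrapfunc(a, 'argmax', axis=axis, out=out, **kwds)
    return bound(*args, **kwds)
ValueError: attempt to get argmax of an empty sequence
```

```bash
cat >> h.py <<'E'
O=np.array([0.510,0.1045]);YAW=np.radians(-12.7)
ex=np.array([np.cos(YAW),np.sin(YAW)]);ey=np.array([-np.sin(YAW),np.cos(YAW)])
def F(x,y): return O+x*ex+y*ey
def toF(p): d=np.asarray(p)[:2]-O; return np.array([d@ex,d@ey])
def go(x,y,z,ang=None,st=None):
    "row to world TCP x,y,z with tool y at world angle ang(deg)"
    st=st or state();M=R.from_rotvec(st['orientation']).as_matrix()
    t=M.T@(np.array([x,y,z])-st['position'])
    a=np.degrees(np.arctan2(M[1,1],M[0,1]));tw=0
    if ang is not None:
        tw=-((ang-a+90)%180-90)
    print('clock',round(st['clock'],2),'row',t.round(4),'twist',round(tw,2),'F now',toF(st['position']).round(4),'z',st['position'][2].round(4),'f',st['wrist_force'].round(2),'tool y ang',a.round(2), 'tilt',M[:,2].round(4),'gap',round(st['finger_gap'],4))
E
python3 - <<'E'
from h import *
go(*F(0.03,0.099),0.28,77.3)
E
```

```text
clock 0.15 row [-0.494  -0.3201 -0.0242] twist -1.9 F now [-0.4531  0.4352] z 0.2554 f [-0.96  0.14  0.44] tool y ang 75.4 tilt [-6.0e-04 -1.4e-03 -1.0e+00] gap 0.0854
```

>>> {"op": "apply_moves", "data": {"plan": [0,0,-0.025,0,0,-0.494,-0.32,-0.0245,-1.9,0,-0.494,-0.32,-0.0245,-1.9,0,-0.494,-0.32,-0.0245,-1.9,0,-0.494,-0.32,-0.0245,-1.9,0,-0.494,-0.32,-0.0245,-1.9,0,-0.494,-0.32,-0.0245,-1.9,0,-0.494,-0.32,-0.0245,-1.9,0,-0.494,-0.32,-0.0245,-1.9,0,-0.494,-0.32,-0.0245,-1.9,0,-0.494,-0.32,-0.0245,-1.9,0,-0.494,-0.32,-0.0245,-1.9,0,-0.494,-0.32,-0.0245,-1.9,0,-0.494,-0.32,-0.0245,-1.9,0,-0.494,-0.32,-0.0245,-1.9,0,-0.494,-0.32,-0.0245,-1.9,0], "grip_force": 40}}

```text
clock: 1.75
position: [0.5605, 0.1956, 0.2805]
orientation: [-0.346, -3.122, -0.0]
wrist_force: [0.2, -0.3, -0.6]
finger_gap: -0.0001
```

```bash
python3 - <<'E'
from h import *
go(*F(0.03,0.099),0.25,77.3)
p,d=snapshot('wrist');cv2.imwrite('pics/w1.png',p);np.save('pics/w1.npy',d)
E
```

```text
clock 1.75 row [-0.0008 -0.001   0.0305] twist 0.06 F now [0.0292 0.1   ] z 0.2805 f [ 0.18 -0.3  -0.62] tool y ang 77.36 tilt [-7.e-04  2.e-04 -1.e+00] gap -0.0001
```

View pics/w1.png

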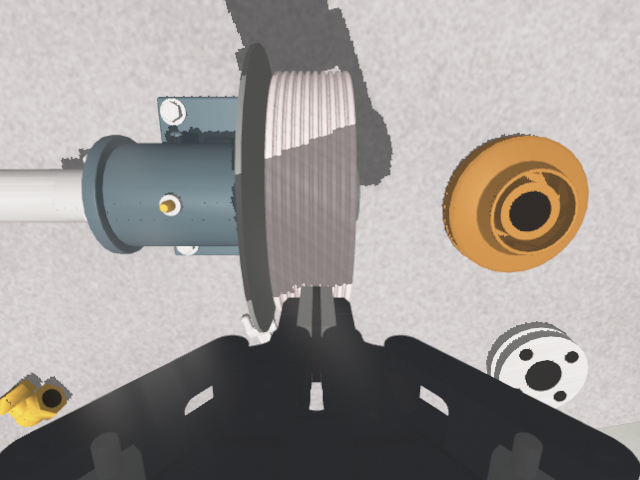

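Fingers closed and centred over the ribbed rim (315,290), with the guard at (255,190) clear to the left. Next I'll descend slowly to find contact.

>>> {"op": "apply_moves", "data": {"plan": [0.008,0.002,0.038,0,0,0.008,0.002,0.041,0,0,0.008,0.002,0.043,0,0,0.008,0.002,0.043,0,0]}}

```text
clock: 2.2
position: [0.5542, 0.1991, 0.2389]
orientation: [0.346, 3.121, 0.001]
wrist_force: [-0.3, 0.7, -0.3]
finger_gap: -0.0003
```

>>> {"op": "apply_moves", "data": {"plan": [0,0,0.001,0,0,0,0,0.002,0,0]}}

```text
clock: 2.4
position: [0.5546, 0.1987, 0.2371]
orientation: [0.347, 3.12, 0.001]
wrist_force: [0.2, 0.1, -0.3]
finger_gap: 0.0001
```

>>> {"op": "apply_moves", "data": {"plan": [0,0,0.001,0,0,0,0,0.001,0,0]}}

```text
clock: 2.6
position: [0.5539, 0.1985, 0.2349]
orientation: [0.348, 3.122, 0.0]
wrist_force: [-0.9, 0.3, -0.0]
finger_gap: -0.0
```

>>> {"op": "apply_moves", "data": {"plan": [0,0,0.001,0,0,0,0,0.001,0,0]}}

```text
clock: 2.8
position: [0.5538, 0.1985, 0.2337]
orientation: [-0.348, -3.122, 0.0]
wrist_force: [-0.0, -0.6, -0.4]
finger_gap: -0.0001
```

>>> {"op": "apply_moves", "data": {"plan": [0,0,0.001,0,0,0,0,0.001,0,0]}}

```text
clock: 3.0
position: [0.5538, 0.1985, 0.2326]
orientation: [-0.347, -3.122, 0.0]
wrist_force: [-0.5, 0.3, -0.6]
finger_gap: 0.0002
```

>>> {"op": "apply_moves", "data": {"plan": [0,0,0.001,0,0,0,0,0.001,0,0]}}

```text
clock: 3.2
position: [0.554, 0.1986, 0.232]
orientation: [0.347, 3.122, 0.0]
wrist_force: [-0.0, -0.5, 1.1]
finger_gap: 0.0
```

>>> {"op": "apply_moves", "data": {"plan": [0,0,0.001,0,0,0,0,0.001,0,0]}}

```text
clock: 3.4
position: [0.5544, 0.1985, 0.2317]
orientation: [0.347, 3.121, 0.0]
wrist_force: [-0.1, -0.3, 4.3]
finger_gap: -0.0002
```

Contact found, with stiffness about 4 N per mm. Next is a short trial stroke.

>>> {"op": "apply_moves", "data": {"plan": [0,0,0.001,0,0,0.003,0,0.001,0,0,0.007,0,0.0008,0,0,0.012,0,0.0006,0,0,0.017,0,0.0005,0,0]}}

```text
clock: 3.9
position: [0.5392, 0.2019, 0.2331]
orientation: [0.347, 3.116, 0.0]
wrist_force: [1.0, -2.5, 9.1]
finger_gap: -0.0001
```

```bash
python3 - <<'E'
from h import *
go(*F(0.0,0.102),0.23,77.3)
E
```

```text
clock 3.9 row [0.0071 0.0006 0.003 ] twist -0.01 F now [0.0071 0.1014] z 0.2331 f [ 0.97 -2.54  9.13] tool y ang 77.29 tilt [ 6.3e-03 -6.0e-04 -1.0e+00] gap -0.0001
```

>>> {"op": "apply_moves", "data": {"plan": [0.005,0,-0.0002,0,0,0.01,0,-0.0005,0,0,0.015,0,-0.0007,0,0,0.019,0,-0.0009,0,0]}}

```text
clock: 4.3
position: [0.52, 0.2062, 0.2331]
orientation: [0.347, 3.118, -0.0]
wrist_force: [2.0, -1.7, 5.6]
finger_gap: 0.0002
```

>>> {"op": "apply_moves", "data": {"plan": [0.004,0,0,0,0,0.008,0,0,0,0,0.012,0,0,0,0,0.015,0,0.0002,0,0]}}

```text
clock: 4.7
position: [0.5035, 0.2099, 0.2305]
orientation: [-0.347, -3.121, -0.0]
wrist_force: [0.9, 0.3, 0.2]
finger_gap: 0.0001
```

```bash
python3 - <<'E'
from h import *
go(*F(0.0,0.102),0.23,77.3)
E
```

```text
clock 4.7 row [-0.0295  0.0006  0.0005] twist 0.0 F now [-0.0295  0.1014] z 0.2305 f [0.95 0.33 0.22] tool y ang 77.3 tilt [-9.e-04  4.e-04 -1.e+00] gap 0.0001
```

>>> {"op": "apply_moves", "data": {"plan": [0,0,-0.012,0,0,-0.03,0.0005,-0.012,0,0,-0.0545,0.0005,-0.012,0,0,-0.0545,0.0005,-0.006,0,0,-0.0545,0.0005,-0.003,0,0,-0.0545,0.0005,-0.0018,0,0]}}

```text
clock: 5.3
position: [0.5567, 0.1984, 0.2325]
orientation: [-0.347, -3.121, 0.001]
wrist_force: [-1.1, -1.7, 2.7]
finger_gap: 0.0
```

>>> {"op": "apply_moves", "data": {"plan": [0,0,0.0014,0,0,0.004,0,0.001,0,0,0.009,0,0.0007,0,0,0.014,0,0.0004,0,0,0.019,0,0.0002,0,0,0.023,0,0.0001,0,0]}}

```text
clock: 5.9
position: [0.5351, 0.2032, 0.2344]
orientation: [0.347, 3.119, -0.0]
wrist_force: [1.2, -2.8, 6.5]
finger_gap: 0.0001
```

>>> {"op": "apply_moves", "data": {"plan": [0.005,0,-0.0003,0,0,0.01,0,-0.0005,0,0,0.015,0,-0.0005,0,0,0.019,0,-0.0004,0,0]}}

```text
clock: 6.3
position: [0.5161, 0.2075, 0.234]
orientation: [0.347, 3.121, -0.0]
wrist_force: [1.6, -2.1, 5.0]
finger_gap: 0.0001
```

>>> {"op": "apply_moves", "data": {"plan": [0.004,0,0.0003,0,0,0.008,0,0.0007,0,0,0.011,0,0.0011,0,0]}}

```text
clock: 6.6
position: [0.5052, 0.21, 0.2321]
orientation: [-0.347, -3.122, 0.0]
wrist_force: [0.8, -2.3, 4.4]
finger_gap: 0.0002
```

```bash
python3 - <<'E'
from h import *
go(*F(0.025,0.102),0.235,77.3)
p,d=snapshot('side');cv2.imwrite('pics/s1.png',p[150:330,200:360]);
cv2.imwrite('pics/s1.png',cv2.resize(p[150:310,210:350],None,fx=4,fy=4,interpolation=cv2.INTER_CUBIC)[:600])
E
```

```text
clock 6.6 row [-0.0529  0.0001 -0.0029] twist 0.01 F now [-0.0279  0.1019] z 0.2321 f [ 0.81 -2.26  4.41] tool y ang 77.31 tilt [-2.e-04 -1.e-04 -1.e+00] gap 0.0002
```

View pics/s1.png

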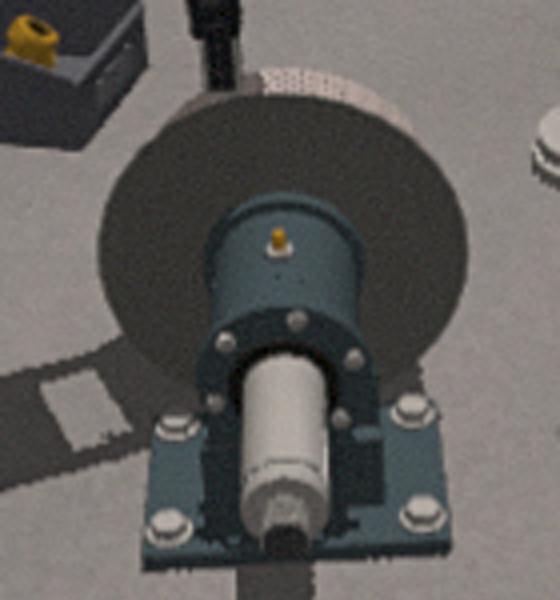

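The shaft's visible side is still plain, so the keyway isn't in view yet. More strokes.

>>> {"op": "apply_moves", "data": {"plan": [0,0,-0.012,0,0,-0.027,0,-0.013,0,0,-0.053,0,-0.013,0,0,-0.053,0,-0.006,0,0,-0.053,0,-0.003,0,0,-0.053,0,-0.0015,0,0,-0.053,0,-0.001,0,0]}}

```text
clock: 7.35
position: [0.557, 0.1984, 0.2339]
orientation: [0.346, 3.122, -0.001]
wrist_force: [-0.5, -1.8, 6.2]
finger_gap: -0.0001
```

>>> {"op": "apply_moves", "data": {"plan": [0.003,0,0.0004,0,0,0.008,0,-0.0001,0,0,0.013,0,-0.0005,0,0,0.018,0,-0.0008,0,0,0.023,0,-0.001,0,0]}}

```text
clock: 7.85
position: [0.5351, 0.2032, 0.2359]
orientation: [0.346, 3.119, -0.001]
wrist_force: [2.4, -3.5, 7.5]
finger_gap: 0.0001
```

>>> {"op": "apply_moves", "data": {"plan": [0.005,0,-0.0002,0,0,0.01,0,-0.0004,0,0,0.015,0,-0.0005,0,0,0.019,0,-0.0003,0,0]}}

```text
clock: 8.25
position: [0.5161, 0.2075, 0.2355]
orientation: [0.346, 3.12, -0.001]
wrist_force: [1.0, -3.3, 5.0]
finger_gap: -0.0
```

>>> {"op": "apply_moves", "data": {"plan": [0.004,0,0.0002,0,0,0.008,0,0.0005,0,0,0.012,0,0.001,0,0]}}

```text
clock: 8.55
position: [0.5041, 0.2102, 0.2334]
orientation: [0.347, 3.122, -0.0]
wrist_force: [0.3, -2.4, 3.4]
finger_gap: -0.0005
```

>>> {"op": "apply_moves", "data": {"plan": [0,0,-0.012,0,0,-0.027,0,-0.013,0,0,-0.055,0,-0.013,0,0,-0.055,0,-0.007,0,0,-0.055,0,-0.0045,0,0,-0.055,0,-0.003,0,0,-0.055,0,-0.0025,0,0]}}

```text
clock: 9.25
position: [0.5574, 0.1984, 0.2355]
orientation: [-0.346, -3.121, 0.0]
wrist_force: [0.5, 1.1, -0.1]
finger_gap: 0.0
```

>>> {"op": "apply_moves", "data": {"plan": [0,0,0.0008,0,0,0,0,0.0014,0,0]}}

```text
clock: 9.45
position: [0.5583, 0.1983, 0.235]
orientation: [0.347, 3.122, 0.0]
wrist_force: [-0.9, 0.3, 3.8]
finger_gap: 0.0002
```

>>> {"op": "apply_moves", "data": {"plan": [0,0,0.001,0,0,0.004,0,0.0008,0,0,0.009,0,0.0004,0,0,0.014,0,0,0,0,0.019,0,-0.0003,0,0,0.024,0,-0.0004,0,0]}}

```text
clock: 10.05
position: [0.5363, 0.2032, 0.2371]
orientation: [0.347, 3.117, 0.001]
wrist_force: [1.4, -2.0, 7.3]
finger_gap: 0.0002
```

>>> {"op": "apply_moves", "data": {"plan": [0.005,0,-0.0003,0,0,0.01,0,-0.0005,0,0,0.015,0,-0.0006,0,0,0.019,0,-0.0003,0,0]}}

```text
clock: 10.45
position: [0.5171, 0.2075, 0.2366]
orientation: [0.347, 3.119, 0.0]
wrist_force: [0.5, -1.8, 6.3]
finger_gap: -0.0004
```

>>> {"op": "apply_moves", "data": {"plan": [0.004,0,0.0002,0,0,0.008,0,0.0006,0,0,0.012,0,0.0011,0,0]}}

```text
clock: 10.75
position: [0.5048, 0.2102, 0.2346]
orientation: [0.347, 3.121, 0.0]
wrist_force: [-0.5, -0.8, 4.2]
finger_gap: 0.0002
```

```bash
python3 - <<'E'
from h import *
go(*F(0.025,0.102),0.238,77.3)
p,d=snapshot('side');q,d2=snapshot('top')
a=cv2.resize(p[200:300,230:330],None,fx=4,fy=4,interpolation=cv2.INTER_CUBIC)
b=cv2.resize(q[240:340,280:380],None,fx=4,fy=4,interpolation=cv2.INTER_CUBIC)
cv2.imwrite('pics/s2.png',np.hstack([a,b]))
E
```

```text
clock 10.75 row [-0.0533  0.     -0.0033] twist 0.0 F now [-0.0283  0.102 ] z 0.2346 f [-0.46 -0.79  4.19] tool y ang 77.3 tilt [ 0.0013  0.     -1.    ] gap 0.0002
```

View pics/s2.png

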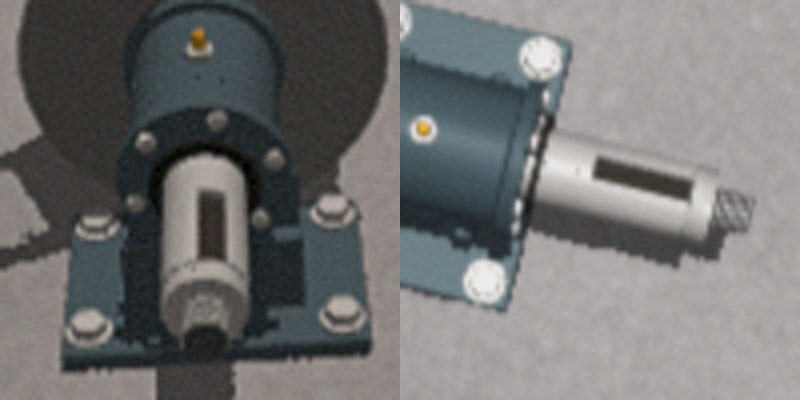

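The keyway is already in view: side (210,225) and top (642,176), both in the crops. It is still somewhat on the +x side. I'll measure its angle with the wrist camera.

```bash
python3 - <<'E'
from h import *
go(*F(0.06,-0.123),0.20,77.3)
E
```

```text
clock 10.85 row [-0.089  -0.225   0.0343] twist 0.02 F now [-0.029  0.102] z 0.2344 f [-2.39 -0.52  5.42] tool y ang 77.32 tilt [-7.e-04  1.e-04 -1.e+00] gap -0.0001
```

>>> {"op": "apply_moves", "data": {"plan": [0,0,-0.025,0,0,-0.03,-0.03,-0.04,0,0,-0.089,-0.225,-0.03,0,0,-0.089,-0.225,-0.03,0,0,-0.089,-0.225,-0.03,0,0,-0.089,-0.225,-0.03,0,0,-0.089,-0.225,0.034,0,0,-0.089,-0.225,0.034,0,0,-0.089,-0.225,0.034,0,0,-0.089,-0.225,0.034,0,0]}}

```text
clock: 11.85
position: [0.5422, -0.0279, 0.2004]
orientation: [-0.345, -3.122, -0.001]
wrist_force: [0.3, -0.2, 0.6]
finger_gap: 0.0
```

```bash
python3 - <<'E'
from h import *
st=state();np.save('pics/st2.npy',st,allow_pickle=True)
go(*F(0.06,-0.123),0.20,77.3,st)
p,d=snapshot('wrist');cv2.imwrite('pics/w2.png',p);np.save('pics/w2.npy',d)
E
```

```text
clock 11.85 row [ 0.0005 -0.0009  0.0004] twist 0.09 F now [ 0.0605 -0.1221] z 0.2004 f [ 0.28 -0.24  0.59] tool y ang 77.39 tilt [-2.e-04  4.e-04 -1.e+00] gap 0.0
```

View pics/w2.png

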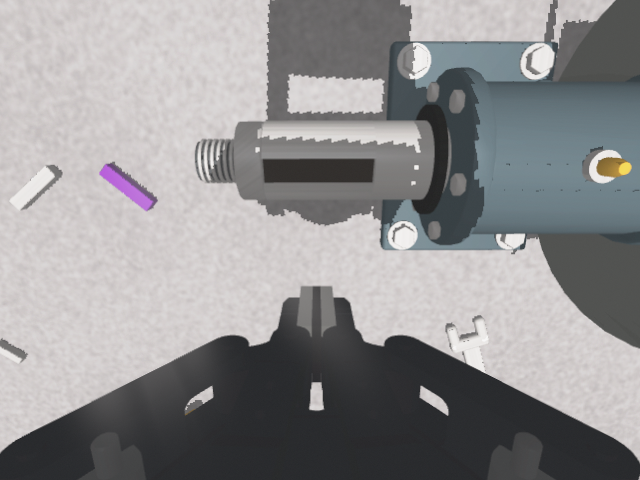

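```bash
cat >> h.py <<'E'
def slot(p,st,col,out=True):
    "print edges at a column; "
    g=cv2.cvtColor(p,cv2.COLOR_BGR2GRAY).astype(int)
    return g[:,col]
def slotangle(st,col,s0,s1,k0,k1,r=0.021,name='wrist'):
    "shaft silhouette rows s0,s1; slot edge rows k0,k1 -> axis location (frame x,z) and angles of slot edges from up (+ towards frame +x)"
    ci,T=T_of(name,st);o=T[:3,3]
    def d2(v):
        d=T[:3,:3]@ray(ci,col,v);a=np.array([d[:2]@ex,d[2]]);return a/np.linalg.norm(a)
    oc=np.array([(o[:2]-O)@ex,o[2]])
    a,b=d2(s0),d2(s1);half=np.arccos(a@b)/2
    m=(a+b);m/=np.linalg.norm(m);L=r/np.sin(half);ax=oc+m*L
    res=[]
    for v in(k0,k1):
        d=d2(v);w=oc-ax;B=w@d;t=-B-np.sqrt(B*B-w@w+r*r);q=w+t*d;res.append(np.degrees(np.arctan2(q[0],q[1])))
    return ax,res
E
python3 - <<'E'
from h import *
p=cv2.imread('pics/w2.png');g=cv2.cvtColor(p,cv2.COLOR_BGR2GRAY)
for c in (280,300,320,340,360): print(c,[(i,g[i,c]) for i in list(range(116,126))+list(range(155,162))+list(range(179,187))+list(range(194,203))])
E
```

```text
280 [(116, np.uint8(107)), (117, np.uint8(107)), (118, np.uint8(108)), (119, np.uint8(107)), (120, np.uint8(117)), (121, np.uint8(136)), (122, np.uint8(148)), (123, np.uint8(158)), (124, np.uint8(170)), (125, np.uint8(176)), (155, np.uint8(141)), (156, np.uint8(143)), (157, np.uint8(145)), (158, np.uint8(121)), (159, np.uint8(74)), (160, np.uint8(49)), (161, np.uint8(49)), (179, np.uint8(47)), (180, np.uint8(50)), (181, np.uint8(48)), (182, np.uint8(88)), (183, np.uint8(116)), (184, np.uint8(122)), (185, np.uint8(120)), (186, np.uint8(120)), (194, np.uint8(123)), (195, np.uint8(121)), (196, np.uint8(120)), (197, np.uint8(120)), (198, np.uint8(117)), (199, np.uint8(113)), (200, np.uint8(109)), (201, np.uint8(106)), (202, np.uint8(106))]
300 [(116, np.uint8(107)), (117, np.uint8(107)), (118, np.uint8(106)), (119, np.uint8(106)), (120, np.uint8(122)), (121, np.uint8(139)), (122, np.uint8(148)), (123, np.uint8(158)), (124, np.uint8(169)), (125, np.uint8(176)), (155, np.uint8(141)), (156, np.uint8(142)), (157, np.uint8(144)), (158, np.uint8(111)), (159, np.uint8(60)), (160, np.uint8(49)),
[... 1929 characters left out ...]
)), (118, np.uint8(108)), (119, np.uint8(108)), (120, np.uint8(122)), (121, np.uint8(139)), (122, np.uint8(148)), (123, np.uint8(156)), (124, np.uint8(167)), (125, np.uint8(173)), (155, np.uint8(137)), (156, np.uint8(139)), (157, np.uint8(142)), (158, np.uint8(112)), (159, np.uint8(61)), (160, np.uint8(49)), (161, np.uint8(49)), (179, np.uint8(49)), (180, np.uint8(48)), (181, np.uint8(49)), (182, np.uint8(85)), (183, np.uint8(112)), (184, np.uint8(117)), (185, np.uint8(116)), (186, np.uint8(117)), (194, np.uint8(118)), (195, np.uint8(117)), (196, np.uint8(116)), (197, np.uint8(116)), (198, np.uint8(113)), (199, np.uint8(110)), (200, np.uint8(106)), (201, np.uint8(105)), (202, np.uint8(106))]
```

```bash
python3 - <<'E'
from h import *
st=np.load('pics/st2.npy',allow_pickle=True).item()
for s0,s1 in((119.7,199.5),(119.7,200),(119.7,199)):
  ax,r=slotangle(st,320,s0,s1,158.2,181.7);print(ax,r,np.mean(r))
# orientation of slot edges in image -> frame yaw check
ci,T=T_of('wrist',st)
g=cv2.cvtColor(cv2.imread('pics/w2.png'),cv2.COLOR_BGR2GRAY)
m=(g[150:190,255:385]<70).astype(np.uint8);n,l,s,c=cv2.connectedComponentsWithStats(m);i=1+np.argmax(s[1:,4]);print(s[i],c[i])
P=[onplane(ci,T,u,c[i][1]+150,0.135) for u in (255+s[i][0]-.5,255+s[i][0]+s[i][2]-.5)]
print(P,[toF(q) for q in P])
for c0 in(270,365):
  k=[np.interp(85,gg,ii) for gg,ii in((g[157:161,c0][::-1].astype(float),np.arange(157,161)[::-1]),)];print(c0,k)
E
```

```text
[0.00089773 0.12122565] [np.float64(-6.0979869971803105), np.float64(26.277944563816554)] 10.089978783318122
[0.00096609 0.1225046 ] [np.float64(-6.448922552885426), np.float64(25.602289205725175)] 9.576683326419875
[0.00082849 0.11993039] [np.float64(-5.742704964050025), np.float64(26.967458422903366)] 10.612376729426671
[   8    9  111   23 2472] [63.5683657  20.08495146]
[array([ 0.48188217, -0.04280122,  0.135     ]), array([0.49417226, 0.01231033, 0.135     ])] [array([ 0.0049537 , -0.14987902]), array([ 0.00482705, -0.09341388])]
270 [np.float64(158.7608695652174)]
365 [np.float64(158.49019607843138)]
```

```bash
cat >> h.py <<'E'
def slotfit(st,col,s0,s1,k0,k1,name='wrist',axis=None):
    "for slot angle a, predict rows of the 2 lips and 2 floor corners"
    ci,T=T_of(name,st);ax,_=slotangle(st,col,s0,s1,k0,k1,name=name)
    if axis is not None: ax=np.array(axis)
    o=T[:3,3]
    yF=toF(onplane(ci,T,col,(k0+k1)/2,0.138))[1]
    tab=[]
    for a in np.arange(-30,31,1.0):
        r=np.radians(a);row=[a]
        for lx,lz in((-.0069,.01983),(-.0069,.015),(.0069,.015),(.0069,.01983)):
            x=ax[0]+lx*np.cos(r)+lz*np.sin(r);z=ax[1]-lx*np.sin(r)+lz*np.cos(r)
            w=F(x,yF);row.append(proj(ci,T,[*w,z])[1])
        tab.append(row)
    return ax,np.array(tab)
E
python3 - <<'E'
from h import *
st=np.load('pics/st2.npy',allow_pickle=True).item()
ax,t=slotfit(st,320,119.7,199.5,158.2,181.7);print(ax);print(t[(t[:,0]>5)&(t[:,0]<22)].round(1))
p=cv2.imread('pics/w2.png');cv2.imwrite('pics/w2c.png',cv2.resize(p[110:210,230:430],None,fx=4,fy=4,interpolation=cv2.INTER_NEAREST))
E
```

```text
[0.00089773 0.12122565]
[[  6.  152.7 151.4 179.  181. ]
 [  7.  153.5 151.9 179.4 181.6]
 [  8.  154.3 152.5 179.9 182.3]
 [  9.  155.  153.1 180.3 182.9]
 [ 10.  155.8 153.7 180.8 183.5]
 [ 11.  156.6 154.3 181.2 184.1]
 [ 12.  157.4 154.8 181.6 184.7]
 [ 13.  158.1 155.4 182.  185.2]
 [ 14.  158.9 156.  182.4 185.8]
 [ 15.  159.7 156.6 182.8 186.4]
 [ 16.  160.5 157.2 183.2 186.9]
 [ 17.  161.2 157.8 183.6 187.4]
 [ 18.  162.  158.4 183.9 188. ]
 [ 19.  162.8 159.  184.3 188.5]
 [ 20.  163.5 159.6 184.7 189. ]
 [ 21.  164.3 160.2 185.  189.5]]
```

View pics/w2c.png

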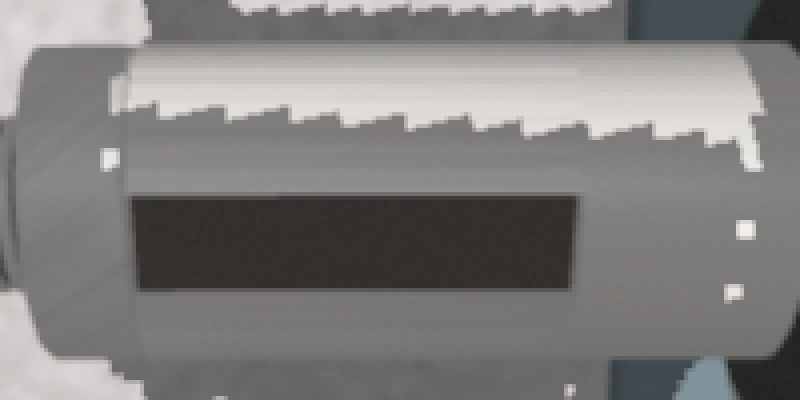

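The slot's floor is the dark patch (rows 158–182) and the lip and floor-corner rows agree on an angle of about 13° short of upright. That needs roughly 21 mm more rim travel.

```bash
python3 - <<'E'
from h import *
go(*F(0.0105,0.102),0.239,77.3)
E
```

```text
clock 11.9 row [ 0.0502  0.2241 -0.0376] twist 0.1 F now [ 0.0611 -0.122 ] z 0.2015 f [-0.56 -0.27  0.76] tool y ang 77.4 tilt [ 1.9e-03 -3.0e-04 -1.0e+00] gap -0.0002
```

>>> {"op": "apply_moves", "data": {"plan": [0,0,-0.05,0,0,0.01,0.03,-0.075,0,0,0.05,0.224,-0.07,0,0,0.05,0.224,-0.07,0,0,0.05,0.224,-0.07,0,0,0.05,0.224,-0.07,0,0,0.05,0.224,-0.07,0,0,0.05,0.224,-0.042,0,0,0.05,0.224,-0.038,0,0,0.05,0.224,-0.037,0,0]}}

```text
clock: 12.9
position: [0.5427, 0.2008, 0.2381]
orientation: [0.347, 3.121, 0.0]
wrist_force: [-0.1, -0.2, 0.9]
finger_gap: -0.0001
```

>>> {"op": "apply_moves", "data": {"plan": [0,0,0.0005,0,0,0,0,0.001,0,0]}}

```text
clock: 13.1
position: [0.5431, 0.2003, 0.2373]
orientation: [0.348, 3.12, 0.001]
wrist_force: [-1.3, -0.3, 4.4]
finger_gap: -0.0003
```

>>> {"op": "apply_moves", "data": {"plan": [0,0,0.001,0,0,0.002,0,0.001,0,0,0.006,0,0.001,0,0,0.01,0,0.0009,0,0,0.014,0,0.0008,0,0,0.018,0,0.0006,0,0,0.02,0,0.0005,0,0,0.021,0,0.0005,0,0,0.021,0,0.0005,0,0]}}

```text
clock: 14.0
position: [0.5229, 0.2049, 0.2374]
orientation: [0.348, 3.119, -0.0]
wrist_force: [-0.9, -2.1, 6.9]
finger_gap: 0.0001
```

```bash
python3 - <<'E'
from h import *
go(*F(0.06,-0.123),0.20,77.3)
E
```

```text
clock 14.0 row [-0.0694 -0.2237  0.0375] twist -0.02 F now [-0.0095  0.1007] z 0.2374 f [-0.86 -2.13  6.88] tool y ang 77.28 tilt [ 3.1e-03 -4.0e-04 -1.0e+00] gap 0.0001
```

>>> {"op": "apply_moves", "data": {"plan": [0,0,-0.006,0,0,0,0,-0.025,0,0,-0.03,-0.03,-0.04,0,0,-0.069,-0.224,-0.03,0,0,-0.069,-0.224,-0.03,0,0,-0.069,-0.224,-0.03,0,0,-0.069,-0.224,-0.03,0,0,-0.069,-0.224,0.067,0,0,-0.069,-0.224,0.067,0,0,-0.069,-0.224,0.067,0,0,-0.069,-0.224,0.067,0,0]}}

```text
clock: 15.1
position: [0.5399, -0.0283, 0.1687]
orientation: [-0.347, -3.121, -0.001]
wrist_force: [0.6, -0.2, 1.2]
finger_gap: 0.0002
```

```bash
python3 - <<'E'
from h import *
st=state();np.save('pics/st3.npy',st,allow_pickle=True)
go(*F(0.06,-0.123),0.17,77.3,st)
p,d=snapshot('wrist');cv2.imwrite('pics/w3.png',p);np.save('pics/w3.npy',d)
g=cv2.cvtColor(p,cv2.COLOR_BGR2GRAY)
print(list(enumerate(g[60:230,330],60)).__repr__().replace('np.uint8',''))
E
```

```text
clock 15.1 row [-0.0017 -0.     -0.0013] twist 0.0 F now [ 0.0583 -0.123 ] z 0.1687 f [ 0.6  -0.17  1.2 ] tool y ang 77.3 tilt [-1.5e-03  6.0e-04 -1.0e+00] gap 0.0002
[(60, (113)), (61, (112)), (62, (112)), (63, (111)), (64, (109)), (65, (108)), (66, (109)), (67, (110)), (68, (112)), (69, (112)), (70, (113)), (71, (112)), (72, (113)), (73, (112)), (74, (112)), (75, (111)), (76, (112)), (77, (113)), (78, (114)), (79, (115)), (80, (169)), (81, (222)), (82, (221)), (83, (221)), (84, (221)), (85, (221)), (86, (221)), (87, (221)), (88, (220)), (89, (219)), (90, (218)), (91, (218)), (92, (217)), (93, (217)), (94, (218)), (95, (219)), (96, (221)), (97, (221)), (98, (222)), (99, (223)), (100, (223)), (101, (223)), (102, (223)), (103, (222)), (104, (221)), (105, (220)), (106, (220)), (107, (220)), (108, (219)), (109, (219)), (110, (218)), (111, (179)), (112, (112)), (113, (112)), (114, (112)), (115, (110)), (116, (110)), (117, (107)), (118, (107)), (119, (105)), (120, (105)), (121, (112)), (122, (133)), (123, (150)), (124, (166)), (125, (178)), (126, (177)), (127, (181)), (128, (191)), (129, 
[... 675 characters left out ...]
9, (55)), (180, (56)), (181, (57)), (182, (57)), (183, (56)), (184, (54)), (185, (55)), (186, (56)), (187, (54)), (188, (55)), (189, (104)), (190, (123)), (191, (125)), (192, (126)), (193, (126)), (194, (127)), (195, (127)), (196, (127)), (197, (125)), (198, (125)), (199, (125)), (200, (127)), (201, (127)), (202, (129)), (203, (128)), (204, (129)), (205, (128)), (206, (127)), (207, (127)), (208, (126)), (209, (126)), (210, (124)), (211, (124)), (212, (123)), (213, (122)), (214, (123)), (215, (116)), (216, (112)), (217, (111)), (218, (110)), (219, (108)), (220, (106)), (221, (103)), (222, (105)), (223, (107)), (224, (106)), (225, (108)), (226, (108)), (227, (107)), (228, (108)), (229, (108))]
```

View pics/w3.png

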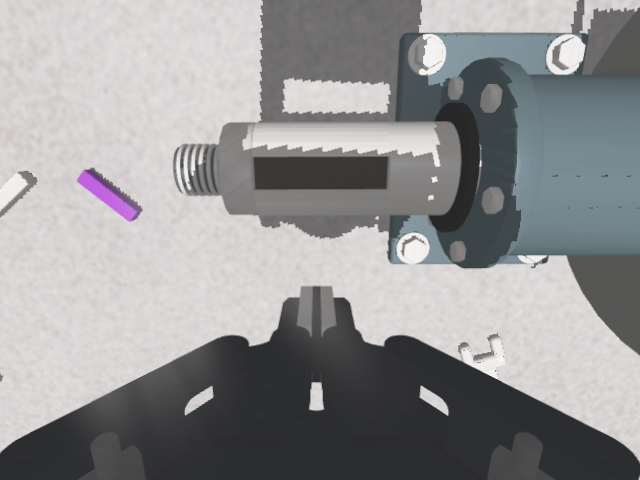

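```bash
python3 - <<'E'
from h import *
st=np.load('pics/st3.npy',allow_pickle=True).item();print(np.abs(st['qvel']).max())
for s0,s1 in((121.2,214.8),(121.2,215.5)):
  ax,t=slotfit(st,330,s0,s1,156.3,188.6);print(ax);print(t[(t[:,0]>-9)&(t[:,0]<14)].round(1))
E
```

```text
0.05847248642749114
[0.00096805 0.12015119]
[[ -8.  148.6 150.  183.5 183.2]
 [ -7.  149.4 150.6 184.1 184.1]
 [ -6.  150.3 151.2 184.8 184.9]
 [ -5.  151.1 151.9 185.4 185.8]
 [ -4.  152.  152.5 186.  186.6]
 [ -3.  152.9 153.1 186.6 187.4]
 [ -2.  153.8 153.8 187.2 188.3]
 [ -1.  154.6 154.4 187.8 189.1]
 [  0.  155.5 155.1 188.4 189.9]
 [  1.  156.4 155.7 188.9 190.7]
 [  2.  157.3 156.4 189.5 191.5]
 [  3.  158.2 157.1 190.1 192.2]
 [  4.  159.2 157.8 190.6 193. ]
 [  5.  160.1 158.4 191.2 193.8]
 [  6.  161.  159.1 191.7 194.5]
 [  7.  161.9 159.8 192.2 195.2]
 [  8.  162.8 160.5 192.7 196. ]
 [  9.  163.8 161.2 193.2 196.7]
 [ 10.  164.7 161.9 193.7 197.4]
 [ 11.  165.6 162.6 194.2 198.1]
 [ 12.  166.5 163.3 194.7 198.7]
 [ 13.  167.5 164.  195.2 199.4]]
[0.00103374 0.12144218]
[[ -8.  148.8 150.2 184.  183.7]
 [ -7.  149.7 150.9 184.6 184.6]
 [ -6.  150.5 151.5 185.3 185.5]
 [ -5.  151.4 152.1 185.9 186.3]
 [ -4.  152.3 152.7 186.5 187.2]
 [ -3.  153.2 153.4 187.1 188. ]
 [ -2.  154.  154.  187.7 188.8]
 [ -1.  154.9 154.7 188.3 189.6]
 [  0.  155.8 155.4 188.9 190.5]
 [  1.  156.7 156.  189.5 191.3]
 [  2.  157.7 156.7 190.1 192. ]
 [  3.  158.6 157.4 190.6 192.8]
 [  4.  159.5 158.1 191.2 193.6]
 [  5.  160.4 158.7 191.7 194.4]
 [  6.  161.3 159.4 192.3 195.1]
 [  7.  162.3 160.1 192.8 195.8]
 [  8.  163.2 160.8 193.3 196.6]
 [  9.  164.1 161.5 193.8 197.3]
 [ 10.  165.1 162.2 194.3 198. ]
 [ 11.  166.  162.9 194.8 198.7]
 [ 12.  166.9 163.6 195.3 199.4]
 [ 13.  167.9 164.3 195.8 200. ]]
```

Slot now reads about +0.5° from upright: silhouette rows 121 to 215 and floor rows 156 to 188.6 fit 0° to 1°. Good. On to the key.

```bash
python3 - <<'E'
from h import *
st=state();print(st['q'].round(2));go(0.4576,-0.263,0.13,25.8,st)
s3=np.load('pics/st3.npy',allow_pickle=True).item();ci,T=T_of('wrist',s3)
g=cv2.cvtColor(cv2.imread('pics/w3.png'),cv2.COLOR_BGR2GRAY)
m=(g[140:200,240:400]<75).astype(np.uint8);n,l,s,c=cv2.connectedComponentsWithStats(m);i=1+np.argmax(s[1:,4]);print(s[i])
for u in(240+s[i][0]-.5,240+s[i][0]+s[i][2]-.5):
  for v in(158,186):print(toF(onplane(ci,T,u,v,.135)))
E
```

```text
[-0.26  0.09  1.9   0.    1.15 -1.61]
clock 15.15 row [ 0.0303 -0.2472  0.0405] twist 51.53 F now [ 0.0597 -0.1228] z 0.1706 f [0.66 0.86 0.7 ] tool y ang 77.33 tilt [ 2.5e-03 -6.0e-04 -1.0e+00] gap -0.0004
[  14   17  134   32 4197]
[-0.00472487 -0.14954603]
[ 0.00690157 -0.15009554]
[-0.00476835 -0.09365767]
[ 0.00685751 -0.09301207]
```

>>> {"op": "apply_moves", "data": {"plan": [0,-0.02,-0.03,8,0.45,0.03,-0.247,-0.02,51.5,0.45,0.03,-0.247,-0.01,51.5,0.45,0.03,-0.247,0,51.5,0.45,0.03,-0.247,0.04,51.5,0.45,0.03,-0.247,0.04,51.5,0.45,0.03,-0.247,0.04,51.5,0.45,0.03,-0.247,0.04,51.5,0.45,0.03,-0.247,0.04,51.5,0.45,0.03,-0.247,0.04,51.5,0.45]}}

```text
clock: 16.15
position: [0.458, -0.2625, 0.1305]
orientation: [1.664, 2.66, -0.001]
wrist_force: [-0.3, 0.1, 0.1]
finger_gap: 0.0385
```

```bash
python3 - <<'E'
from h import *
st=state();np.save('pics/st4.npy',st,allow_pickle=True)
go(0.4576,-0.263,0.13,25.8,st)
p,d=snapshot('wrist');cv2.imwrite('pics/w4.png',p);np.save('pics/w4.npy',d)
E
```

```text
clock 16.15 row [-0.0002 -0.0006  0.0005] twist 0.15 F now [ 0.03   -0.3695] z 0.1305 f [-0.31  0.07  0.15] tool y ang 25.95 tilt [ 0.0027 -0.0023 -1.    ] gap 0.0385
```

View pics/w4.png

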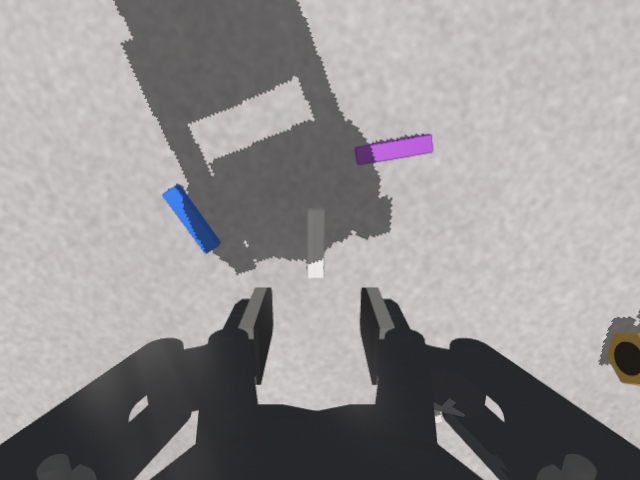

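The key sits at (316,243), aligned with the jaws. Blue is at (190,218) and purple at (394,149), both clear.

```bash
python3 - <<'E'
from h import *
st=np.load('pics/st4.npy',allow_pickle=True).item();ci,T=T_of('wrist',st)
p=cv2.imread('pics/w4.png');g=cv2.cvtColor(p,cv2.COLOR_BGR2GRAY).astype(float)
for r in(215,225,235,245,255,262,268,273): 
    print(r,g[r,302:330].astype(int).tolist())
for c in(312,316,320): print(c,g[203:214,c].astype(int).tolist(),g[270:283,c].astype(int).tolist())
E
```

```text
215 [97, 98, 98, 98, 97, 106, 117, 121, 121, 120, 120, 119, 118, 118, 118, 117, 118, 116, 117, 120, 118, 116, 106, 96, 97, 96, 97, 96]
225 [97, 97, 97, 96, 98, 105, 115, 120, 120, 121, 119, 118, 118, 117, 117, 117, 118, 117, 117, 119, 117, 114, 105, 99, 98, 97, 96, 98]
235 [98, 97, 98, 98, 98, 105, 116, 119, 119, 120, 119, 118, 117, 116, 117, 118, 117, 116, 118, 119, 117, 113, 102, 97, 96, 95, 94, 95]
245 [99, 100, 100, 101, 100, 106, 116, 119, 121, 119, 119, 118, 117, 116, 116, 118, 117, 117, 118, 118, 117, 112, 103, 98, 99, 99, 99, 98]
255 [102, 103, 104, 102, 102, 109, 117, 120, 120, 120, 119, 119, 117, 117, 118, 118, 117, 117, 118, 118, 117, 131, 168, 190, 191, 193, 193, 196]
262 [192, 190, 189, 158, 102, 109, 118, 120, 121, 170, 182, 118, 167, 221, 225, 213, 223, 233, 234, 235, 229, 198, 169, 189, 190, 192, 193, 194]
268 [186, 186, 188, 181, 145, 160, 220, 233, 233, 232, 232, 232, 231, 230, 232, 233, 233, 233, 233, 234, 222, 174, 173, 197, 197, 195, 193, 193]
273 [184, 184, 185, 186, 178, 185, 219, 232, 232, 232, 231, 231, 230, 230, 231, 232, 232, 232, 232, 233, 228, 202, 177, 187, 185, 185, 184, 185]
312 [96, 96, 96, 96, 98, 104, 109, 114, 118, 119, 120] [232, 232, 231, 231, 231, 231, 232, 222, 198, 188, 190, 192, 195]
316 [99, 100, 100, 100, 101, 107, 108, 113, 117, 118, 117] [232, 231, 231, 231, 231, 231, 232, 217, 192, 186, 190, 194, 197]
320 [96, 97, 98, 98, 102, 106, 108, 112, 116, 118, 118] [233, 233, 233, 232, 232, 232, 233, 220, 195, 188, 187, 188, 188]
```

```bash
python3 - <<'E'
from h import *
st=np.load('pics/st4.npy',allow_pickle=True).item();ci,T=T_of('wrist',st)
E=[onplane(ci,T,u,v,.01) for u,v in((307.4,220),(323.9,220),(307.4,270),(323.4,270),(315.6,209),(315.6,277.7))]
print(np.linalg.norm(E[0]-E[1]),np.linalg.norm(E[4]-E[5]));c=(E[4]+E[5])/2;print(c)
M=R.from_rotvec(st['orientation']).as_matrix();print(M.T@(c-st['position']))
a=(E[0]+E[1])/2;b=(E[2]+E[3])/2;d=a-b;print(np.degrees(np.arctan2(d[1],d[0])))
s=state();go(c[0],c[1],.030,25.8,s)
E
```

```text
0.011346668238679712 0.050254157840019256
[ 0.45797214 -0.26354363  0.01      ]
[-0.00048236 -0.00067887  0.12051973]
115.68789054489679
clock 16.2 row [-0.0008 -0.0005  0.1001] twist 0.14 F now [ 0.0298 -0.3694] z 0.1301 f [ 0.35  0.29 -0.62] tool y ang 25.94 tilt [ 0.0022 -0.0019 -1.    ] gap 0.0386
```

>>> {"op": "apply_moves", "data": {"plan": [-0.001,-0.0005,0.05,0.2,0.45,-0.001,-0.0005,0.085,0.2,0.45,-0.001,-0.0005,0.097,0.2,0.45,-0.001,-0.0005,0.1,0.2,0.45,-0.001,-0.0005,0.1,0.2,0.45], "grip_force": 20}}

```text
clock: 16.7
position: [0.4575, -0.2643, 0.0296]
orientation: [1.672, 2.657, -0.0]
wrist_force: [-0.5, -1.1, -0.0]
finger_gap: 0.0388
```

>>> {"op": "apply_moves", "data": {"plan": [0,0,0,0,0,0,0,0,0,0,0,0,0,0,0,0,0,0,0,0,0,0,0,0,0]}}

```text
clock: 17.2
position: [0.4577, -0.2649, 0.0304]
orientation: [1.672, 2.656, -0.001]
wrist_force: [-0.8, 0.7, 7.8]
finger_gap: 0.0113
```

>>> {"op": "apply_moves", "data": {"plan": [0,0,-0.005,0,0,0,0,-0.03,0,0,0,0,-0.06,0,0,0,0,-0.06,0,0]}}

```text
clock: 17.6
position: [0.4588, -0.266, 0.0929]
orientation: [1.669, 2.651, -0.002]
wrist_force: [2.0, -0.2, 0.1]
finger_gap: 0.0112
```

```bash
python3 - <<'E'
from h import *
st=state();np.save('pics/st5.npy',st,allow_pickle=True)
go(0.4576,-0.263,0.13,25.8,st)
p,d=snapshot('wrist');cv2.imwrite('pics/w5.png',p[190:430,200:440])
q,d=snapshot('side');cv2.imwrite('pics/s5.png',cv2.resize(q[300:460,220:420],None,fx=4,fy=3.7,interpolation=cv2.INTER_CUBIC))
E
```

```text
clock 17.6 row [ 0.0029  0.0003 -0.0371] twist -0.19 F now [ 0.0315 -0.3727] z 0.0929 f [ 2.01 -0.23  0.09] tool y ang 25.61 tilt [ 0.0063 -0.0058 -1.    ] gap 0.0112
```

View pics/w5.png

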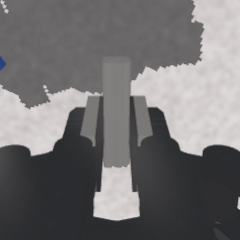

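View pics/s5.png

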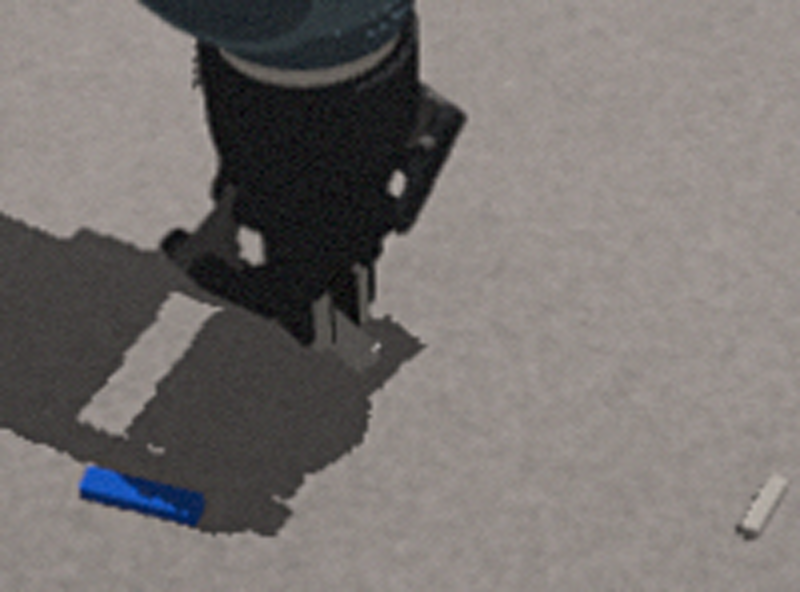

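The key is gripped, level and centred (crop column 117, so image column 317). Next I'll hover over the keyway.

```bash
python3 - <<'E'
from h import *
go(*F(0.001,-0.1225),0.195,-12.7)
E
```

```text
clock 17.7 row [ 0.2126  0.1322 -0.106 ] twist 38.3 F now [ 0.0292 -0.3714] z 0.0892 f [-0.   -0.21 -0.26] tool y ang 25.6 tilt [ 0.0013 -0.0011 -1.    ] gap 0.0109
```

>>> {"op": "apply_moves", "data": {"plan": [0,0,-0.05,5,0,0,0,-0.1,12,0,0.2126,0.132,-0.106,38.3,0,0.2126,0.132,-0.106,38.3,0,0.2126,0.132,-0.106,38.3,0,0.2126,0.132,-0.106,38.3,0,0.2126,0.132,-0.106,38.3,0,0.2126,0.132,-0.106,38.3,0,0.2126,0.132,-0.106,38.3,0,0.2126,0.132,-0.106,38.3,0,0.2126,0.132,-0.106,38.3,0]}}

```text
clock: 18.8
position: [0.4836, -0.0165, 0.194]
orientation: [-2.455, -1.959, 0.001]
wrist_force: [0.3, -0.2, -1.4]
finger_gap: 0.011
```

```bash
python3 - <<'E'
from h import *
st=state();np.save('pics/st6.npy',st,allow_pickle=True)
go(*F(0.001,-0.1225),0.195,-12.7,st);print(abs(st['qvel']).max())
p,d=snapshot('wrist');cv2.imwrite('pics/w6.png',p);np.save('pics/w6.npy',d)
cv2.imwrite('pics/w6c.png',cv2.resize(p[150:350,220:420],None,fx=3,fy=3,interpolation=cv2.INTER_CUBIC))
E
```

```text
clock 18.8 row [ 0.0014  0.0002 -0.001 ] twist -0.11 F now [ 0.0008 -0.1239] z 0.194 f [ 0.27 -0.19 -1.38] tool y ang -12.81 tilt [-9.e-04 -1.e-04 -1.e+00] gap 0.011
0.006614276549074909
```

View pics/w6c.png

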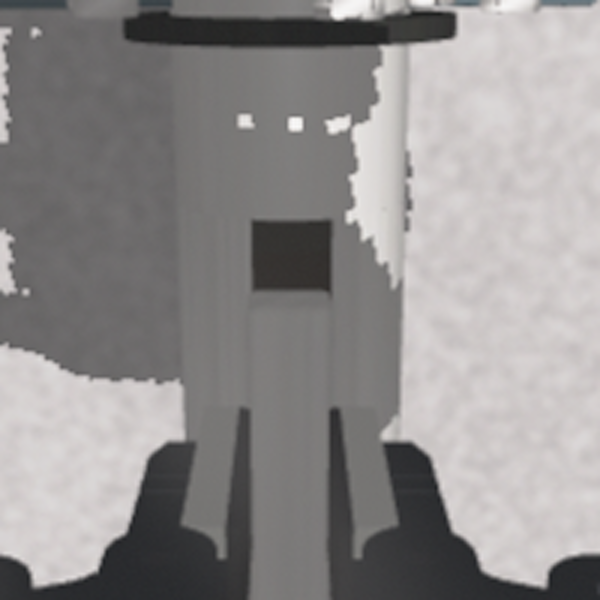

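```bash
python3 - <<'E'
from h import *
g=cv2.cvtColor(cv2.imread('pics/w6.png'),cv2.COLOR_BGR2GRAY).astype(int)
for r in(228,234,240): print(r,list(zip(range(299,308),g[r,299:308].tolist())),list(zip(range(326,335),g[r,326:335].tolist())))
for r in(255,270,285,300,320,340): print(r,list(zip(range(298,308),g[r,298:308].tolist())),list(zip(range(324,335),g[r,324:335].tolist())))
for r in(190,215,235,260,280): print(r,g[r,272:290].tolist(),g[r,345:362].tolist())
print(g[218:252,317].tolist())
E
```

```text
228 [(299, 120), (300, 120), (301, 122), (302, 124), (303, 105), (304, 60), (305, 51), (306, 51), (307, 52)] [(326, 50), (327, 50), (328, 50), (329, 50), (330, 76), (331, 109), (332, 119), (333, 120), (334, 119)]
234 [(299, 121), (300, 120), (301, 122), (302, 124), (303, 107), (304, 61), (305, 52), (306, 53), (307, 53)] [(326, 48), (327, 50), (328, 50), (329, 49), (330, 86), (331, 117), (332, 118), (333, 119), (334, 120)]
240 [(299, 122), (300, 121), (301, 121), (302, 124), (303, 110), (304, 71), (305, 53), (306, 53), (307, 53)] [(326, 49), (327, 51), (328, 50), (329, 50), (330, 87), (331, 116), (332, 119), (333, 120), (334, 119)]
255 [(298, 124), (299, 122), (300, 122), (301, 120), (302, 119), (303, 121), (304, 124), (305, 125), (306, 126), (307, 125)] [(324, 123), (325, 125), (326, 125), (327, 124), (328, 123), (329, 119), (330, 116), (331, 118), (332, 120), (333, 121), (334, 120)]
270 [(298, 125), (299, 124), (300, 124), (301, 122), (302, 121), (303, 120), (304, 123), (305, 125), (306, 126), (307, 125)] [(324, 123), (325, 125), (326, 124), (327, 125), (328, 122), (329, 119), (330,
[... 1401 characters left out ...]
 207, 206]
235 [108, 108, 107, 106, 105, 105, 107, 110, 116, 118, 117, 118, 119, 118, 119, 119, 118, 117] [171, 214, 213, 210, 203, 199, 194, 184, 176, 174, 189, 199, 197, 197, 199, 201, 201]
260 [109, 110, 112, 111, 112, 112, 111, 111, 113, 119, 121, 120, 121, 121, 121, 121, 121, 120] [122, 121, 120, 120, 119, 118, 118, 118, 138, 180, 204, 205, 207, 208, 210, 211, 210]
280 [202, 198, 195, 194, 195, 198, 201, 202, 185, 145, 122, 123, 123, 123, 123, 124, 125, 123] [122, 122, 121, 121, 121, 120, 119, 120, 160, 198, 200, 202, 202, 203, 205, 207, 208]
[124, 124, 125, 125, 125, 96, 58, 50, 50, 51, 50, 51, 53, 50, 51, 51, 51, 51, 50, 50, 50, 51, 51, 50, 51, 52, 51, 51, 73, 104, 116, 116, 116, 114]
```

```bash
python3 - <<'E'
from h import *
st=np.load('pics/st6.npy',allow_pickle=True).item();ci,T=T_of('wrist',st)
print('slot far lip',toF(onplane(ci,T,317,223,.1395)),'key far bottom',toF(onplane(ci,T,316.3,246.3,.164)),'top',toF(onplane(ci,T,316.3,249,.174)), toF(st['position']))
print('slot floor c',toF(onplane(ci,T,316.75,234,.135)))
g=cv2.cvtColor(cv2.imread('pics/w6.png'),cv2.COLOR_BGR2GRAY).astype(int);print(g[240:256,317].tolist())
E
```

```text
slot far lip [ 0.00126579 -0.0939479 ] key far bottom [ 0.00093261 -0.09867912] top [ 0.0009433  -0.09680666] [ 0.00080733 -0.12386096]
slot floor c [ 0.00113751 -0.1008086 ]
[51, 50, 51, 52, 51, 51, 73, 104, 116, 116, 116, 114, 116, 120, 122, 123]
```

>>> {"op": "apply_moves", "data": {"plan": [0.0008,0.0003,0.008,0,0,0.0008,0.0003,0.016,0,0,0.0008,0.0003,0.02,0,0,0.0008,0.0003,0.02,0,0,0.0008,0.0003,0.02,0,0]}}

```text
clock: 19.35
position: [0.4841, -0.0145, 0.1743]
orientation: [-2.453, -1.962, 0.0]
wrist_force: [-0.4, 0.5, -1.1]
finger_gap: 0.0108
```

```bash
python3 - <<'E'
from h import *
st=state();np.save('pics/st7.npy',st,allow_pickle=True)
go(*F(0.0013,-0.123),0.165,-12.7,st);print(abs(st['qvel']).max())
p,d=snapshot('wrist');cv2.imwrite('pics/w7.png',p)
cv2.imwrite('pics/w7c.png',cv2.resize(p[180:300,257:377],None,fx=5,fy=5,interpolation=cv2.INTER_CUBIC))
E
```

```text
clock 19.35 row [-0.0012  0.0004  0.0093] twist -0.0 F now [ 0.0009 -0.1218] z 0.1743 f [-0.45  0.48 -1.11] tool y ang -12.7 tilt [-4.e-04  1.e-04 -1.e+00] gap 0.0108
0.008517163028882004
```

View pics/w7c.png

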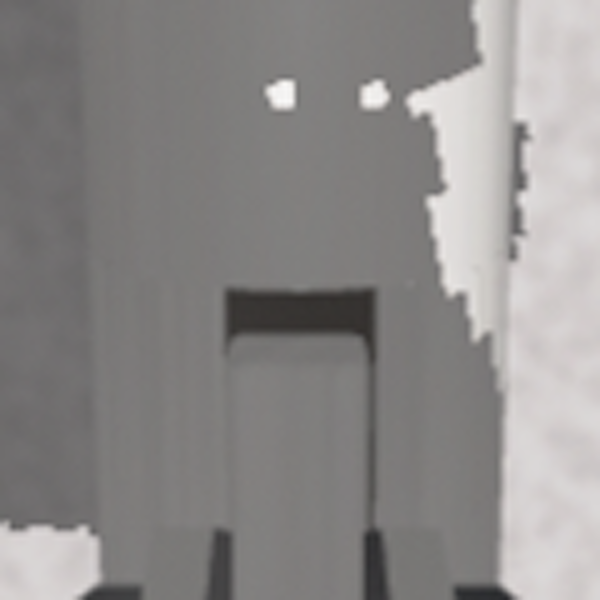

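```bash
python3 - <<'E'
from h import *
st=np.load('pics/st7.npy',allow_pickle=True).item();ci,T=T_of('wrist',st)
g=cv2.cvtColor(cv2.imread('pics/w7.png'),cv2.COLOR_BGR2GRAY).astype(int);print(list(zip(range(232,262),g[232:262,317].tolist())))
print(toF(onplane(ci,T,317,237.5,.1395)),toF(onplane(ci,T,317,246.3,.1443)),toF(onplane(ci,T,317,251.5,.1543)))
for r in(239,242,255,265):print(r,list(zip(range(299,307),g[r,299:307].tolist())),list(zip(range(328,336),g[r,328:336].tolist())))
E
```

```text
[(232, 127), (233, 127), (234, 127), (235, 127), (236, 127), (237, 127), (238, 91), (239, 52), (240, 52), (241, 53), (242, 54), (243, 52), (244, 53), (245, 53), (246, 74), (247, 106), (248, 119), (249, 119), (250, 118), (251, 118), (252, 119), (253, 123), (254, 125), (255, 127), (256, 125), (257, 126), (258, 126), (259, 126), (260, 125), (261, 126)]
[ 0.00131812 -0.09394242] [ 0.00131461 -0.09659889] [ 0.00129863 -0.09579696]
239 [(299, 125), (300, 128), (301, 113), (302, 72), (303, 54), (304, 54), (305, 54), (306, 53)] [(328, 51), (329, 51), (330, 51), (331, 66), (332, 101), (333, 122), (334, 122), (335, 121)]
242 [(299, 125), (300, 128), (301, 113), (302, 75), (303, 55), (304, 56), (305, 54), (306, 54)] [(328, 52), (329, 52), (330, 50), (331, 66), (332, 102), (333, 122), (334, 122), (335, 121)]
255 [(299, 125), (300, 127), (301, 124), (302, 120), (303, 123), (304, 125), (305, 129), (306, 128)] [(328, 125), (329, 122), (330, 106), (331, 89), (332, 109), (333, 123), (334, 122), (335, 122)]
265 [(299, 126), (300, 126), (301, 126), (302, 122), (303, 123), (304, 126), (305, 128), (306, 128)] [(328, 125), (329, 122), (330, 106), (331, 91), (332, 110), (333, 123), (334, 123), (335, 123)]
```

>>> {"op": "apply_moves", "data": {"plan": [-0.0003,0.0003,0,0,0,-0.0003,0.0003,0.002,0,0,-0.0003,0.0003,0.004,0,0,-0.0003,0.0003,0.0055,0,0,-0.0003,0.0003,0.0055,0,0]}}

```text
clock: 19.9
position: [0.4842, -0.0148, 0.1686]
orientation: [-2.453, -1.962, 0.001]
wrist_force: [-0.2, -1.1, -1.1]
finger_gap: 0.0113
```

>>> {"op": "apply_moves", "data": {"plan": [0,0,0.0005,0,0,0,0,0.001,0,0,0,0,0.001,0,0]}}

```text
clock: 20.2
position: [0.4844, -0.0148, 0.168]
orientation: [-2.453, -1.962, 0.0]
wrist_force: [0.5, -0.9, -0.3]
finger_gap: 0.0106
```

```bash
python3 - <<'E'
from h import *
st=state();np.save('pics/st8.npy',st,allow_pickle=True)
go(*F(0.0013,-0.123),0.165,-12.7,st)
p,d=snapshot('wrist');cv2.imwrite('pics/w8.png',p)
cv2.imwrite('pics/w8c.png',cv2.resize(p[180:300,257:377],None,fx=5,fy=5,interpolation=cv2.INTER_CUBIC))
E
```

```text
clock 20.2 row [-0.001  0.     0.003] twist 0.0 F now [ 0.0013 -0.122 ] z 0.168 f [ 0.47 -0.91 -0.28] tool y ang -12.7 tilt [-0.  0. -1.] gap 0.0106
```

View pics/w8c.png

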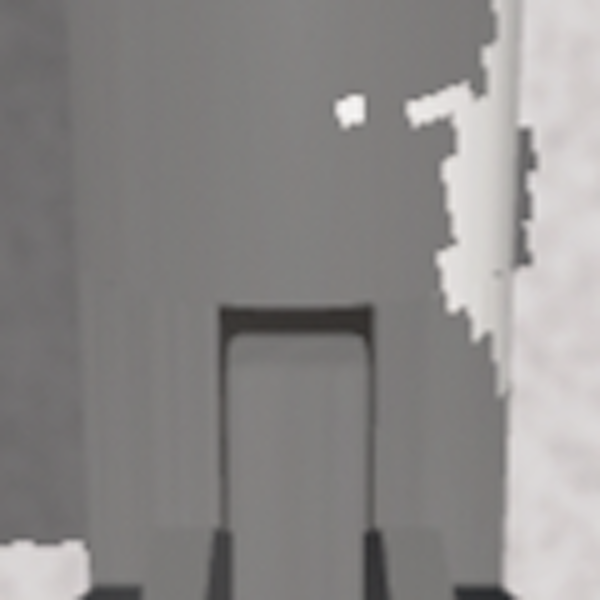

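The key is centred, with dark gaps on both sides (crop columns 224 and 370). Lowering further.

>>> {"op": "apply_moves", "data": {"plan": [0,0,0.0005,0,0,0,0,0.001,0,0,0,0,0.001,0,0]}}

```text
clock: 20.55
position: [0.4844, -0.0148, 0.1669]
orientation: [-2.453, -1.962, 0.0]
wrist_force: [0.8, 0.4, -0.4]
finger_gap: 0.011
```

>>> {"op": "apply_moves", "data": {"plan": [0,0,0.0004,0,0,0,0,0.0007,0,0,0,0,0.0007,0,0]}}

```text
clock: 20.85
position: [0.4844, -0.0149, 0.1662]
orientation: [-2.453, -1.962, 0.0]
wrist_force: [0.2, 0.1, -0.1]
finger_gap: 0.0111
```

>>> {"op": "apply_moves", "data": {"plan": [0,0,0,0,0.3,0,0,0,0,0.3,0,0,0,0,0.3]}}

```text
clock: 21.15
position: [0.4845, -0.0149, 0.1664]
orientation: [2.453, 1.962, 0.0]
wrist_force: [-0.6, 0.7, -0.0]
finger_gap: 0.0253
```

>>> {"op": "apply_moves", "data": {"plan": [0,0,-0.005,0,0.3,0,0,-0.025,0,0.3,0,0,-0.025,0,0.3]}}

```text
clock: 21.45
position: [0.4861, -0.0153, 0.194]
orientation: [2.45, 1.959, 0.005]
wrist_force: [0.9, -0.3, -0.9]
finger_gap: 0.0254
```

```bash
python3 - <<'E'
from h import *
st=state();np.save('pics/st9.npy',st,allow_pickle=True)
go(*F(0.0013,-0.123),0.175,-12.7,st)
p,d=snapshot('wrist');cv2.imwrite('pics/w9.png',p)
cv2.imwrite('pics/w9c.png',cv2.resize(p[180:380,217:417],None,fx=3,fy=3,interpolation=cv2.INTER_CUBIC))
E
```

```text
clock 21.45 row [-0.0009 -0.0018  0.019 ] twist 0.01 F now [ 0.003  -0.1221] z 0.194 f [ 0.9  -0.27 -0.94] tool y ang -12.69 tilt [ 0.0053 -0.0014 -1.    ] gap 0.0254
```

View pics/w9c.png

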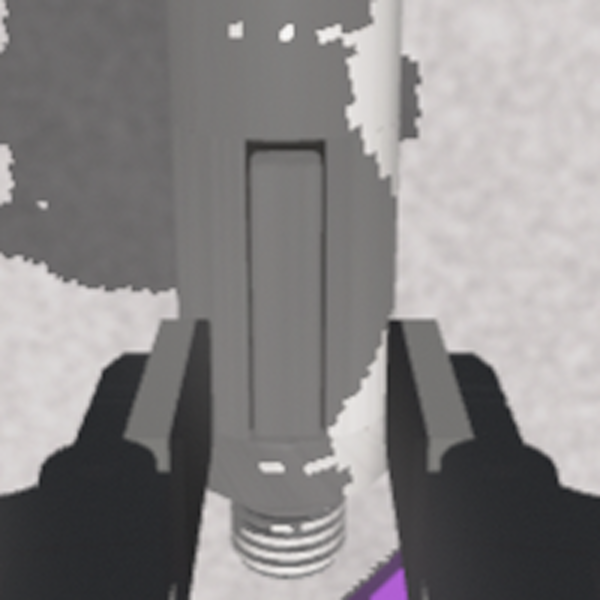

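The key lies in the slot, fully inside the lips (crop column 286, rows 145–435). Next I'll close the fingers and press gently on its middle.

>>> {"op": "apply_moves", "data": {"plan": [0,0,0,0,0,0,0,0,0,0,0,0,0.012,0,0,0,0,0.016,0,0,0,0,0.018,0,0,0,0,0.019,0,0]}}

```text
clock: 22.1
position: [0.4841, -0.0148, 0.1716]
orientation: [-2.453, -1.962, 0.001]
wrist_force: [-0.6, 0.0, -1.0]
finger_gap: 0.0002
```

>>> {"op": "apply_moves", "data": {"plan": [0,0,0.001,0,0,0,0,0.002,0,0,0,0,0.002,0,0]}}

```text
clock: 22.4
position: [0.4845, -0.0149, 0.1704]
orientation: [2.453, 1.962, 0.0]
wrist_force: [0.8, -1.4, -0.0]
finger_gap: 0.0001
```

>>> {"op": "apply_moves", "data": {"plan": [0,0,0.0005,0,0,0,0,0.001,0,0,0,0,0.001,0,0]}}

```text
clock: 22.7
position: [0.4846, -0.0149, 0.1701]
orientation: [2.453, 1.962, 0.0]
wrist_force: [-2.7, 0.6, 5.4]
finger_gap: 0.0
```

>>> {"op": "apply_moves", "data": {"plan": [0,0,0.0005,0,0,0,0,0.001,0,0,0,0,0.001,0,0]}}

```text
clock: 23.0
position: [0.4847, -0.0149, 0.17]
orientation: [2.453, 1.962, -0.0]
wrist_force: [-4.8, 1.0, 11.2]
finger_gap: -0.0002
```

Contact came at key top 0.145 m, which is the seated height, and the press reached 11 N. Lift and inspect.

>>> {"op": "apply_moves", "data": {"plan": [0,0,-0.001,0,0,0,0,-0.003,0,0,0,0,-0.02,0,0,0,0,-0.05,0,0,-0.04,0,-0.05,0,0,-0.07,0,-0.05,0,0,-0.07,0,-0.05,0,0,-0.07,0,-0.05,0,0]}}

```text
clock: 23.8
position: [0.4688, -0.0834, 0.218]
orientation: [-2.455, -1.96, -0.0]
wrist_force: [0.0, 0.4, -0.0]
finger_gap: -0.0001
```

```bash
python3 - <<'E'
from h import *
st=state();np.save('pics/st10.npy',st,allow_pickle=True)
go(*F(0.06,-0.123),0.17,-12.7,st)
p,d=snapshot('wrist');cv2.imwrite('pics/w10.png',p);np.save('pics/w10.npy',d)
E
```

```text
clock 23.8 row [0.0694 0.0588 0.048 ] twist -0.08 F now [ 0.0012 -0.1923] z 0.218 f [ 0.02  0.37 -0.02] tool y ang -12.78 tilt [-1.e-04  4.e-04 -1.e+00] gap -0.0001
```

View pics/w10.png

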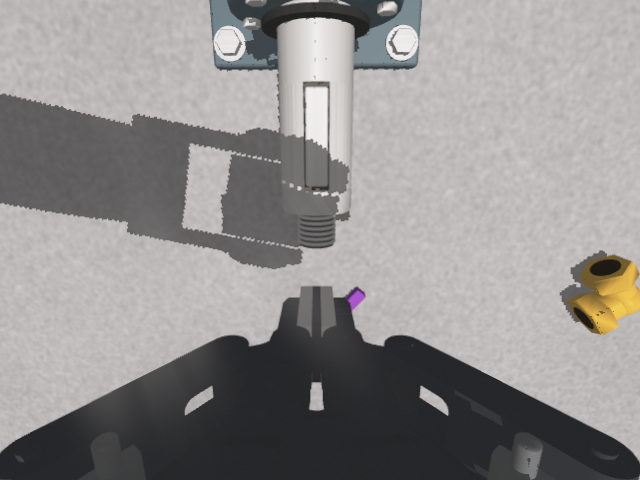

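```bash
python3 - <<'E'
from h import *
p=cv2.imread('pics/w10.png');g=cv2.cvtColor(p,cv2.COLOR_BGR2GRAY).astype(int)
for r in(100,115,125): print(r,list(zip(range(275,285),g[r,275:285].tolist())),list(zip(range(299,310),g[r,299:310].tolist())),list(zip(range(324,334),g[r,324:334].tolist())),list(zip(range(348,358),g[r,348:358].tolist())))
cv2.imwrite('pics/w10c.png',cv2.resize(p[70:220,242:392],None,fx=4,fy=4,interpolation=cv2.INTER_CUBIC))
# depth of key top vs shaft
st=np.load('pics/st10.npy',allow_pickle=True).item();ci,T=T_of('wrist',st);d=np.load('pics/w10.npy')
for r in(95,110,130,150,170,183):
    print(r,[round(np.median([bydepth(ci,T,c+i,r+j,d[r+j,c+i])[2] for i in(-1,0,1) for j in(-1,0,1)])*1000,1) for c in(308,312,316,320,324)], 'crown-ish',[round(np.median([bydepth(ci,T,c+i,r+j,d[r+j,c+i])[2] for i in(-1,0,1) for j in(-1,0,1)])*1000,1) for c in(297,336)])
E
```

```text
100 [(275, 194), (276, 195), (277, 180), (278, 137), (279, 116), (280, 136), (281, 148), (282, 153), (283, 162), (284, 167)] [(299, 211), (300, 211), (301, 214), (302, 195), (303, 124), (304, 89), (305, 164), (306, 224), (307, 238), (308, 239), (309, 239)] [(324, 239), (325, 240), (326, 233), (327, 198), (328, 142), (329, 152), (330, 200), (331, 215), (332, 215), (333, 215)] [(348, 181), (349, 177), (350, 170), (351, 162), (352, 160), (353, 176), (354, 190), (355, 190), (356, 191), (357, 193)]
115 [(275, 188), (276, 188), (277, 177), (278, 155), (279, 144), (280, 130), (281, 144), (282, 153), (283, 161), (284, 165)] [(299, 213), (300, 212), (301, 215), (302, 209), (303, 158), (304, 80), (305, 155), (306, 219), (307, 236), (308, 238), (309, 238)] [(324, 239), (325, 239), (326, 232), (327, 189), (328, 114), (329, 141), (330, 203), (331, 216), (332, 217), (333, 217)] [(348, 183), (349, 177), (350, 169), (351, 161), (352, 169), (353, 190), (354, 199), (355, 201), (356, 201), (357, 199)]
125 [(275, 193), (276, 190), (277, 189), (278, 188), (279, 164), (280, 123), (281, 141), (282, 152), (
[... 589 characters left out ...]
p.float64(145.4), np.float64(145.2), np.float64(145.4)] crown-ish [np.float64(138.9), np.float64(138.5)]
130 [np.float64(145.0), np.float64(144.2), np.float64(144.6), np.float64(144.8), np.float64(144.6)] crown-ish [np.float64(138.5), np.float64(137.7)]
150 [np.float64(144.6), np.float64(145.4), np.float64(145.3), np.float64(145.5), np.float64(145.0)] crown-ish [np.float64(138.3), np.float64(137.9)]
170 [np.float64(145.0), np.float64(144.6), np.float64(145.2), np.float64(144.6), np.float64(144.8)] crown-ish [np.float64(138.0), np.float64(137.9)]
183 [np.float64(145.3), np.float64(144.9), np.float64(144.7), np.float64(145.0), np.float64(144.9)] crown-ish [np.float64(138.0), np.float64(137.6)]
```

View pics/w10c.png

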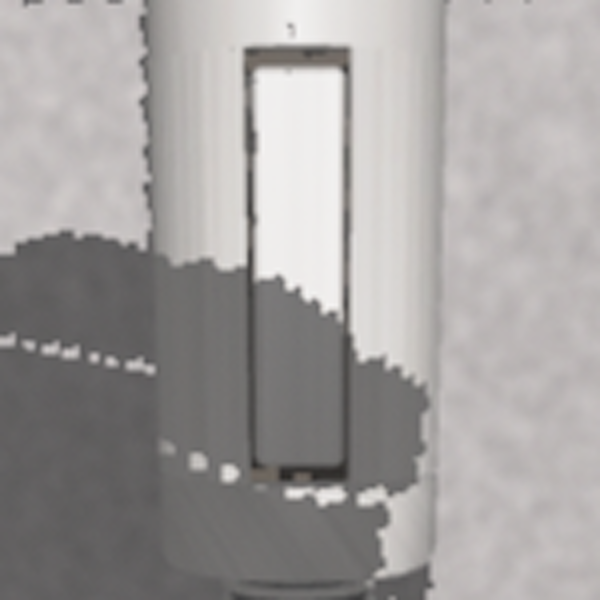

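```bash
python3 - <<'E'
from h import *
st=np.load('pics/st10.npy',allow_pickle=True).item();ci,T=T_of('wrist',st);d=np.load('pics/w10.npy')
Q=[]
for r in range(92,186):
    for c in range(307,326):
        w=bydepth(ci,T,c,r,d[r,c]);f=toF(w);Q.append([*f,w[2]])
Q=np.array(Q);A=np.c_[Q[:,:2],np.ones(len(Q))];k=np.abs(Q[:,2]-np.median(Q[:,2]))<.002
s,*_=np.linalg.lstsq(A[k],Q[k,2],rcond=None);print('tilt across deg',np.degrees(s[0]),'along',np.degrees(s[1]),k.mean(),np.median(Q[:,2]),'res',np.std(A[k]@s-Q[k,2]))
# shaft: fit lateral centre from symmetric depth
Q=[]
for r in range(80,200):
    for c in list(range(286,301))+list(range(332,347)):
        w=bydepth(ci,T,c,r,d[r,c]);f=toF(w);Q.append([f[0],w[2]])
Q=np.array(Q);k=(Q[:,1]>.12)&(Q[:,1]<.142);Q=Q[k];s,*_=np.linalg.lstsq(np.c_[Q,np.ones(len(Q))],-(Q**2).sum(1),rcond=None);print('axis',-s[:2]/2)
for r in(100,115,125):
    L=[toF(onplane(ci,T,c,r,.1398))[0] for c in(302.9,329.7)];K=[toF(onplane(ci,T,c,r,.145))[0] for c in(305.3,327.4)];print(np.mean(L),np.diff(L),np.mean(K),np.diff(K))
E
```

```text
tilt across deg -0.46056199497013095 along 0.18591812790364853 0.9927211646136618 0.14496670516541782 res 0.0006508007714251016
axis [0.0012126  0.12170621]
0.0013096445005376556 [0.0138504] 0.0013358563146872037 [0.01111816]
0.0013054083467602066 [0.01400055] 0.001332006774312007 [0.01123869]
0.0013025352048794047 [0.01410266] 0.001329396370326539 [0.01132066]
```

The key is flat and seated, with its top at 145.0 mm, and the slot is within about 0.5° of upright. One last overview, then I hand in.

```bash
python3 - <<'E'
from h import *
p,d=snapshot('top');cv2.imwrite('pics/tEnd.png',p)
a=cv2.imread('pics/top0.png')
for n,(u,v,w) in {'small':(478,244,14),'elbow':(422,194,24),'spanner':(294,177,40),'impeller':(167,236,36),'blue':(448,338,16),'purple':(406,295,16)}.items():
    print(n,cv2.absdiff(p,a)[v-w:v+w,u-w:u+w].mean().round(2))
E
```

```text
small 6.57
elbow 5.93
spanner 6.49
impeller 5.22
blue 6.16
purple 39.93
```

View pics/tEnd.png

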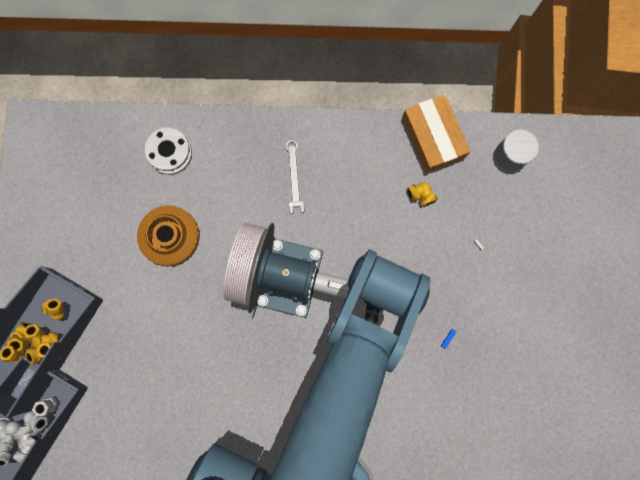

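Everything else is in place. Purple (406,295) is only hidden by the arm here, and the wrist camera saw it where it belongs.

```bash
python3 -c "
from cell import *
print(sign_off())"
```

```text
the job is handed in; nothing more can be done
None
```

The larger key is seated flat in the keyway, the keyway faces straight up, and I handed the job in at about 24 s of the 72 s allowed.

- **Turning the shaft:** I used light strokes of the closed fingertips on the pulley rim. The highest force I read there was about 10 N, but I only had readings at the end of each move. A close look at the slot showed about 13° still to go. One 21 mm stroke brought it to within about 1° of upright.
- **Fitting the key:** I picked up the larger plain key and lined it up over the slot with the wrist camera. I released it about 1 mm above the floor and pressed it down with the fingers closed, up to about 12 N in total. That press included about 5 N sideways; the keyway angle measured afterwards had not shifted.
- **Last checks, nothing touching:**
  - Key top at 145.0 mm, the seated height, with under 0.5° of tilt in either direction.
  - Keyway upright to about 0.5°, with clear gaps all round the key.
  - Small key, elbow, spanner, impeller and blue bar unmoved in the top view.
- **Less certain:** The arm hid the purple bar in the final top view. I never touched it, and part of it showed in the last wrist picture, but I did not measure its position.

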